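# Load a vial carrier into the sampler's feed chute

## Robot

A 6-joint arm with a two-finger parallel gripper is mounted at the origin on the work surface. World frame = base frame: x ahead of the robot, y to its left, z up, the work surface at z = 0. Lengths are in mm, angles in rad, forces in N, time in s.
With the tool pointing down it reaches from about 325 to 775 mm from the base axis. Payload 5.5 kg.
Tool frame: the origin (TCP) lies midway between the tips of the shut fingers; the grasp point (between the pads) lies 19 mm behind it (ctrl.tcp_to_grasp is the distance from the TCP to the grasp point, in mm); z points along the fingers, y is the line along which they close (so a half turn about z gives the same grasp; the last joint's range is limited). The gripper opens to 85 mm and grips with 20 to 120 N. Pads are 22 mm wide; open, the fingers measure 114 mm over their backs; the gripper's body (76 mm by 85 mm) begins 54 mm behind the grasp point. The pads swing forward as they close: fully open they stand 13 mm farther back than shut.
Start: joints at [-1.287, 0.091, 1.231, -0, 1.82, -0.057], TCP at [200.545, -565.507, 203.275] pointing down, gripper open.
Joint ranges: [-2.87, 2.87], [-0.86, 2.18], [0.17, 2.46], [-1.51, 4.65], [0.06, 2.69], [-2.65, 2.65]. Speed limits (rad/s): [2.57, 2.57, 3.01, 3.14, 3.14, 3.14].

## Interface

Orientations are given as a unit quaternion [w, x, y, z].
In Python, from cell import ctrl, imaging, job gives the robot as it stands. The module is installed in compiled form; this text tells all that it offers.
- The arm moves only by the tool step_arm, never from a script. Its argument "motion" is a list of rows, each an object of numbers: "claw": the finger opening in cm, from 0 to 8.54; "tx", "ty", "tz": the shift along the tool's x, y, z in cm; "twist": the turn about the tool's z in rad. In form: [{"claw": .., "tx": .., "ty": .., "tz": .., "twist": ..}, ...]. A call has 1 to 10 rows; each row shifts and turns the commanded pose from where the row before left it, along the tool's axes as they then stand; what a row does not reach is not made up. A row lasts 1/10 s, in which the tool goes at most 50 mm and 8.59 degrees, less where a joint would pass 70% of its speed; a pose out of reach is approached as far as the arm can. A call is refused whole if a number of a shift passes 5 or a number of a turn 0.15, either way. A call with a gripper value outside its range is refused whole. The fingers move at their own pace and stop on an object; "grip_force" is the grip in N (left out, the last holds). Time passes only in rows, so rows that do not move let the fingers close. It gives the time, the measured TCP pose, the force, the opening and the grip force at its end, in the units of the state.
- ctrl.get_state(): the state, without advancing time (a new reading comes with each control period).
- imaging.read_camera(name): name is "scene" or "top" or "wrist"; returns a dict with "image" (420x560x3 uint8, red, green, blue), "depth" (420x560 float32, mm along the optical axis (not along the pixel's ray), 0 where there is no reading), "K" (3x3 intrinsics, pixels), "k1" (the pictures are not rectified: a ray, as slopes to the right and down, at radius r is drawn at 1 + k1 r^2 times it, then the intrinsics apply), "eye" and "rotation" of the camera in the world; the wrist camera has in their place "mount" (4x4, takes a point from camera to tool coordinates, whose origin is the TCP and whose axes are the flange's). Camera axes: x right, y down, z forward; pixel columns grow to the right and rows downward; lengths in mm; the calibration is good to about 2 mm. A picture is of the moment at which its call begins: read the wrist's pose just before it.
- job.sign_off(): hands the job in; it is judged then, once.
The state is a dict: "time": time; "q": joint angles; "qvel": joint speeds; "tau": joint torques, N m; "eef_pos": TCP position; "tcp_rot": TCP orientation; "wrist_force": force on the tool from outside, world axes, zero at the start; "ft_torque": the same for the moment, N m; "grip_width": finger opening in mm; "gripper_force": force on a finger pad.
Only numpy, scipy, OpenCV 4.12 (cv2) and the standard library are available. Lean on these libraries where they do the work, as an engineer would, in place of code of your own. Each camera call takes 0.05 s, during which the arm holds its last target. There are 200 camera calls.

## Task

Set the oblong single-vial carrier flat in the wide loading end at the top of the sloped feed chute, and then push it gently down the chute until it is fully home: its nose pressed against the sprung stop and the side pawl snapped out behind it. Feel for the stop, which is clamped at a different place each day, and do not ram it or the chute; leave the other two carriers and the solvent bottle where they are.

Things in the scene. Friction and masses are not known exactly. Their poses are not given: they have to be found in the camera images.
- carrier: The carrier to load: grey block 60 mm long (its x), 50 wide (y), 24 high, 0.15 to 0.31 kg, with one amber vial fixed upright in its centre: 22 mm diameter, from 24 to 48 mm above the underside, then an aluminium cap, 21 mm diameter, up to 58 mm. Grip it by the vial. Origin: centre of the underside, z up through the vial. Both ends are alike and either may go first.
- chute: Sloped channel of the feeder, fixed, tilted 14 degrees: steel floor 270 mm long, walls 20 mm high and 4 mm thick, open on top and at its upper end. Origin on the floor's centre line at its upper end, 105 mm above the bench; x runs down along the floor, z is square to it (up), y towards the pawl's side. The carrier stays by friction wherever it is left on the floor; it does not slide by itself.
- loading_end (a point): Middle of the loading end, on the chute floor, 42.5 mm down from the chute's upper end; axes as the chute's. Here, from chute x 0 to 85 mm, the channel is 66 mm wide inside; then its walls close in evenly to 53 mm at x 115 mm and stay so to the lower end. Pushing takes under 2 N, with a bump of about 5 N as the nose spreads the pawl.
- home_nominal (a point): Point on the chute floor, chute x 198 mm: where the carrier's origin is when home if the escapement unit is at its middle setting. That unit, a block across the lower end (to 43 mm above the floor) carrying pawl and stop, is clamped at an unmeasured place up to 12 mm either way along x. At the middle setting the pawl's tip is at x 168 mm, the untouched stop's face at x 225 mm.
- stop_plunger (a joint): The sprung stop, a steel plate 30 mm wide, 3 to 23 mm above the chute floor, facing up the chute: how far it is pressed in (m), 0 untouched. It pushes back with 1.5 N plus 1.5 N per mm. The pawl clears the carrier's rear when the stop is about 3 to 4 mm in; a push of 7 to 10 N does it; at 9 mm (13 N or more) the escapement trips, a failure.
- pawl (a joint): The sprung pawl, a steel strip 34 mm long, 12 mm high, hinged in the +y wall and slanting down the chute into the channel, its tip 9 mm in from the wall: its turn towards the wall (rad), 0 sprung out, about 0.2 with a carrier beside it. It snaps back to 0 once the carrier's rear has passed its tip, and then keeps the carrier from coming back. It moves with the stop's unit.
- round_carrier: Another carrier, to be left alone: round grey puck, 64 mm diameter, 24 mm high, with one vial as on the oblong one. Origin at the centre of the underside.
- double_carrier: Another carrier, to be left alone: narrow grey block 84 mm (its x) by 34 mm by 24 mm with two vials. Origin at the centre of the underside.
- solvent_bottle: Solvent bottle, 86 mm diameter, 180 mm high, to be left alone. Origin at the centre of the underside.
Mind the look-alikes: they are no part of the job. Leave any purple look-alike of the carrier alone.

How it is judged:
By the outcome, as a careful person would: the job done as asked, in the order asked, and still so for the second after the job is handed in, with the robot touching nothing.
It also fails if it takes over 58 s, if anything falls off the work surface, if the arm or the gripper's body presses on something with over 40 N, if the wrist force passes 120 N, or if a joint passes its speed limit or range.

## Working session

There is one attempt and no reset: what is moved stays moved. The work goes in short steps, Python scripts to look and compute and a tool call to move; the robot and the scene stay as the last step left them, time stands still between calls to the robot, and variables do not carry over. Pictures are saved under pics/ and viewed, at most 10 in all, crops included, and the job is handed in when it is done.

Besides the shell and the picture viewer there is one more tool, called after "Call:" in YAML: its name, and indented under it one key for each argument. step_arm: Moves the arm, as the interface text tells. Its arguments: {"type":"object","properties":{"motion":{"type":"array","items":{"type":"object","properties":{"claw":{"type":"number"},"tx":{"type":"number"},"ty":{"type":"number"},"tz":{"type":"number"},"twist":{"type":"number"}}}},"grip_force":{"type":"number"}},"required":["motion"]}

```bash
mkdir -p pics; cat > h.py <<'E'
import numpy as np, cv2
from cell import ctrl, imaging, job
from scipy.spatial.transform import Rotation as R
def shot(n):
    s=ctrl.get_state(); c=imaging.read_camera(n)
    if n=='wrist':
        q=s['tcp_rot']; M=np.array(c['mount']); T=R.from_quat([q[1],q[2],q[3],q[0]]).as_matrix()
        c['rotation']=T@M[:3,:3]; c['eye']=T@M[:3,3]+np.array(s['eef_pos'])
    c['rotation']=np.array(c['rotation']);c['eye']=np.array(c['eye'])
    return c
def slopes(c,uv):
    K=np.array(c['K']); uv=np.atleast_2d(np.array(uv,float))
    p=np.c_[(uv[:,0]-K[0,2])/K[0,0],(uv[:,1]-K[1,2])/K[1,1]]; k=c['k1']; r=p.copy()
    for _ in range(20): r=p/(1+k*(r**2).sum(1,keepdims=True))
    return r
def rays(c,uv):
    r=slopes(c,uv); return np.c_[r,np.ones(len(r))]@c['rotation'].T
def atz(c,uv,z):
    d=rays(c,uv); return c['eye']+d*((z-c['eye'][2])/d[:,2])[:,None]
def dep(c,uv):
    uv=np.atleast_2d(uv); z=c['depth'][uv[:,1],uv[:,0]]
    return c['eye']+rays(c,uv)*z[:,None]
def cloud(c):
    h,w=c['depth'].shape; u,v=np.meshgrid(np.arange(w),np.arange(h))
    P=dep(c,np.c_[u.ravel(),v.ravel()]).reshape(h,w,3); P[c['depth']==0]=np.nan; return P
def tri(c1,p1,c2,p2):
    a,b=rays(c1,[p1])[0],rays(c2,[p2])[0]
    A=np.c_[a,-b]; t=np.linalg.lstsq(A,c2['eye']-c1['eye'],rcond=None)[0]
    x,y=c1['eye']+a*t[0],c2['eye']+b*t[1]; return (x+y)/2,np.linalg.norm(x-y)
def proj(c,P):
    p=(np.atleast_2d(P)-c['eye'])@c['rotation']; s=p[:,:2]/p[:,2:]
    s=s*(1+c['k1']*(s**2).sum(1,keepdims=True)); K=np.array(c['K'])
    return np.c_[s[:,0]*K[0,0]+K[0,2],s[:,1]*K[1,1]+K[1,2]]
def save(im,n): cv2.imwrite('pics/'+n,cv2.cvtColor(im,cv2.COLOR_RGB2BGR))
E
python3 - <<'E'
from h import *
import pickle
for n in ['scene','top']:
    c=shot(n); save(c['image'],n+'1.png'); pickle.dump(c,open(n+'1.pkl','wb')); print(n,c['eye'],c['rotation'].round(3).tolist(),c['K'],c['k1'])
E
```

```text
scene [997.27870068 719.7982932  743.57503126] [-0.123, 0.296, 0.867, -0.383] [[487.52042507   0.         283.44140737]
 [  0.         487.52042507 200.93205815]
 [  0.           0.           1.        ]] -0.14105265521178295
top [ 500.78669748  147.56433562 1016.22379776] [0.04, -0.698, 0.714, -0.032] [[430.77613065   0.         282.05788343]
 [  0.         430.77613065 201.35551349]
 [  0.           0.           1.        ]] -0.10937563630462603
```

View pics/scene1.png

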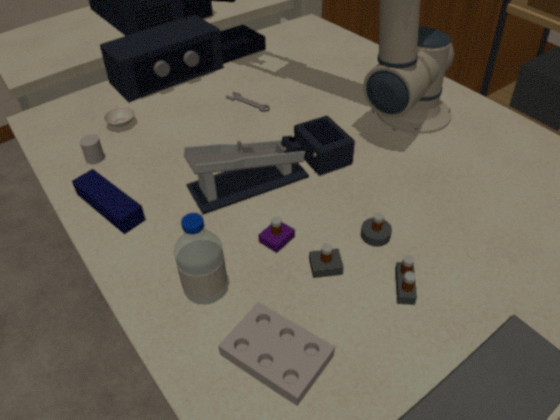

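View pics/top1.png

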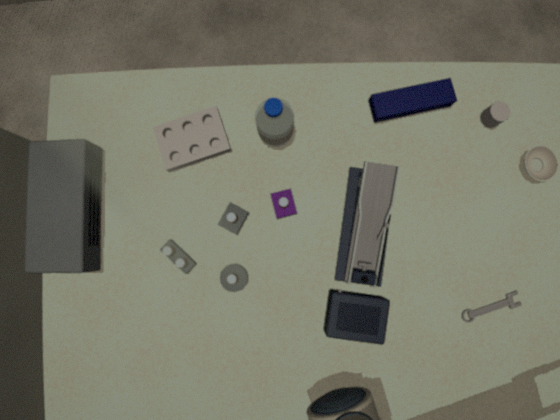

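The scene view shows four possible matches: the grey oblong carrier (scene 326,262 / top 233,218), its purple look-alike (277,236 / 284,204), the round one (377,232 / 234,278) and the double one (406,282 / 179,257). By the description I choose the grey oblong. The chute's upper end is at top (380,165), with the escapement near (365,275).

```bash
sed -i "s/^    c\['rotation'\]=np.array(c\['rotation'\]);/    if np.size(c['rotation'])==4: w=c['rotation']; c['rotation']=R.from_quat([w[1],w[2],w[3],w[0]]).as_matrix()\n    c['rotation']=np.array(c['rotation']);/" h.py
python3 - <<'E'
from h import *
import pickle
C={}
for n in ['scene','top']:
    c=pickle.load(open(n+'1.pkl','rb')); w=c['rotation']; c['rotation']=R.from_quat([w[1],w[2],w[3],w[0]]).as_matrix(); C[n]=c; pickle.dump(c,open(n+'1.pkl','wb'))
t,s=C['top'],C['scene']
np.set_printoptions(precision=1,suppress=True)
for a,b,l in [((231,217),(326,249),'obl cap'),((284,202),(277,221),'purple'),((232,280),(378,217),'round'),((274,107),(193,221),'bottle')]:
    print(l,*tri(t,a,s,b), dep(t,a),dep(s,b))
P=cloud(t)
for l,uv in [('chute up',(380,167)),('mid',(375,200)),('low',(368,240)),('esc',(365,276)),('bench',(300,300)),('basebox',(357,318)),('obl top',(233,226))]:
    print(l,dep(t,uv))
a=cv2.resize(t['image'][150:295,320:420],None,fx=4,fy=4,interpolation=3)
b=cv2.resize(s['image'][210:310,250:430],None,fx=3,fy=3,interpolation=3)
a=np.clip(a*1.6,0,255).astype(np.uint8);b=np.clip(b*1.6,0,255).astype(np.uint8)
im=np.zeros((580,800,3),np.uint8); im[:580,:400]=a; b=cv2.resize(b,(400,222)); im[:222,400:]=b
c=cv2.resize(t['image'][190:300,150:310],(400,275),interpolation=3); im[250:525,400:]=np.clip(c*1.6,0,255)
save(im,'crop1.png')
E
```

```text
obl cap [567.1 273.3  52.1] 1.3999612410069195 [[567.2 272.   58.1]] [[569.6 276.9  57. ]]
purple [596.6 154.6  52.3] 5.38555094336841 [[598.  152.8  59.2]] [[597.8 161.   57.9]]
round [426.7 272.9  51.3] 1.1252602402954308 [[427.6 271.8  57.2]] [[432.2 278.   58.5]]
bottle [777.6 169.  175.4] 3.9669236609053975 [[777.2 167.8 182. ]] [[778.5 176.1 181.1]]
chute up [[664.  -55.7 105.2]]
mid [[595.1 -45.9  84.2]]
low [[508.7 -30.4  65.9]]
esc [[431.8 -16.9  88. ]]
bench [[373.7 121.2   0.4]]
basebox [[342.    1.9  80.1]]
obl top [[548.5 271.8  26.2]]
```

View pics/crop1.png

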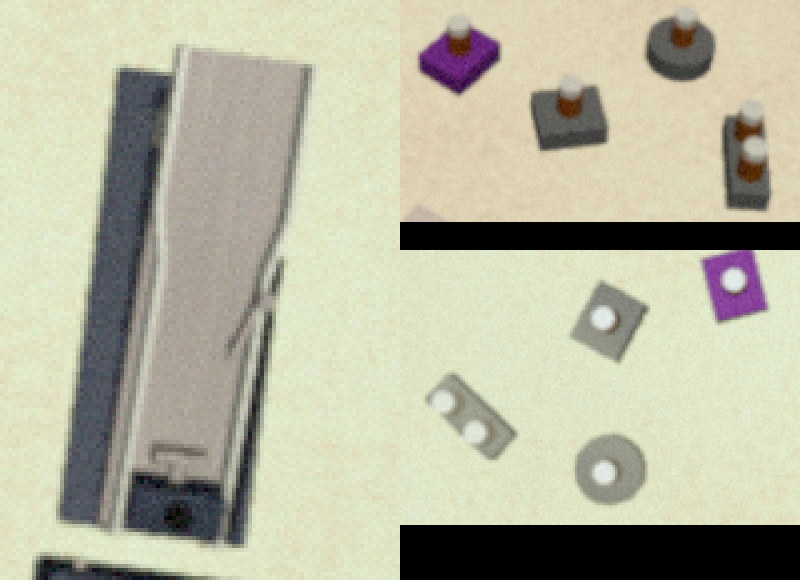

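The crop confirms the grey oblong carrier (single vial, rectangular). The chute's wide end is at the top of the crop and the pawl tip is at crop (228,350), which is about top (377,237). The stop plate is near top (365,264).

```bash
python3 - <<'E'
from h import *
import pickle
np.set_printoptions(precision=2,suppress=True)
t=pickle.load(open('top1.pkl','rb'))
s=ctrl.get_state(); q=s['tcp_rot']; print('tool R',R.from_quat([q[1],q[2],q[3],q[0]]).as_matrix(),s['eef_pos'],s['grip_width'])
P=cloud(t)
# carrier: gray pixels standing 15..32 mm
reg=P[195:240,212:256]; m=(reg[...,2]>14)&(reg[...,2]<34)
v,u=np.nonzero(m); pts=reg[m]; r=cv2.minAreaRect(pts[:,:2].astype(np.float32)); print('carrier rect',r,'med z',np.median(pts[:,2]),len(pts))
cap=reg[reg[...,2]>45]; print('cap',cap.mean(0),len(cap))
# chute floor plane
reg=P[170:255,350:395].reshape(-1,3)
uv=np.array([(380,167),(375,200),(368,240)])
poly=np.array([[368,166],[392,168],[386,196],[375,225],[370,250],[356,250],[364,200]])
M=np.zeros(t['depth'].shape,np.uint8); cv2.fillPoly(M,[poly],1)
F=P[M>0]; F=F[~np.isnan(F[:,0])]
for _ in range(5):
    A=np.c_[F[:,:2],np.ones(len(F))]; k=np.linalg.lstsq(A,F[:,2],rcond=None)[0]; e=F[:,2]-A@k; F=F[abs(e)<max(3,2*e.std())]
n=np.array([-k[0],-k[1],1]); n/=np.linalg.norm(n); print('plane',k,'tilt',np.degrees(np.arccos(n[2])),e.std(),'downdir deg',np.degrees(np.arctan2(n[1],n[0])))
# edges in image on planes: upper-end corners, walls tops
d=np.array([n[0],n[1],0]);d/=np.linalg.norm(d); X=np.array([d[0]*n[2],d[1]*n[2],-np.hypot(n[0],n[1])])
def onplane(uv,off):
    D=rays(t,uv); o=t['eye']; den=D@n; p0=np.array([0,0,k[2]])+n*off
    return o+D*(((p0-o)@n)/den)[:,None]
cr=lambda x,y:(320+x/4,150+y/4)
print('inner walls upper L,R (floor)',onplane([cr(188,50),cr(305,70)],0))
print('wall tops L outer/R outer at top',onplane([cr(179,45),cr(313,67)],20))
print('wall tops low L outer, R outer',onplane([cr(118,533),cr(243,545)],20))
print('pawl tip',onplane([cr(229,352)],10),'stop plate L,R top',onplane([cr(153,447),cr(207,456)],23))
pickle.dump((n,k,X),open('plane.pkl','wb'))
E
```

```text
tool R [[ 0.94  0.33 -0.  ]
 [ 0.33 -0.94  0.  ]
 [ 0.   -0.   -1.  ]] [ 200.45 -565.21  202.25] 85.61508450938672
carrier rect ((567.3352661132812, 271.61846923828125), (50.38176727294922, 60.07384490966797), 60.083675384521484) med z 24.604430793197196 484
cap [566.68 271.    57.57] 80
plane [  0.25  -0.04 -61.46] tilt 14.001007663874061 1.3830166888559938 downdir deg 170.98062995068156
inner walls upper L,R (floor) [[674.35 -27.88 105.69]
 [662.22 -90.99 105.17]]
wall tops L outer/R outer at top [[673.3  -19.38 125.72]
 [660.18 -90.09 125.25]]
wall tops low L outer, R outer [[414.96  13.05  60.83]
 [406.4  -55.71  61.41]]
pawl tip [[512.42 -48.75  76.94]] stop plate L,R top [[462.1   -5.35  76.25]
 [456.4  -34.69  75.99]]
```

The measurements agree with the text: tilt 14.0°, floor at 105 mm, carrier 50×60 with its top at 24.6 and the cap at 57.6. I'll move over the chute for a wrist look, then go on to the carrier.

Call:
step_arm:
  motion:
    - {"tx": 3.74, "ty": -2.78, "tz": -1, "claw": 8.5}
    - {"tx": 3.74, "ty": -2.78, "tz": -1}
    - {"tx": 3.74, "ty": -2.78, "tz": -1}
    - {"tx": 3.74, "ty": -2.78, "tz": -1}
    - {"tx": 3.74, "ty": -2.78, "tz": -1}
    - {"tx": 3.74, "ty": -2.78, "tz": -1}
    - {"tx": 3.74, "ty": -2.78, "tz": -1}
    - {"tx": 3.74, "ty": -2.78, "tz": -1}
    - {"tx": 3.74, "ty": -2.78, "tz": -1}
    - {"tx": 3.74, "ty": -2.78, "tz": -1}

```text
validation failed for argument at $.mo...
```

Call:
step_arm:
  motion:
    - {"tx": 3.74, "ty": -2.78, "tz": -1}
    - {"tx": 3.74, "ty": -2.78, "tz": -1}
    - {"tx": 3.74, "ty": -2.78, "tz": -1}
    - {"twist": -0.15}
    - {"twist": -0.15}
    - {"twist": -0.15}
    - {"twist": -0.15}
    - {"twist": -0.15}
    - {"twist": -0.15}
    - {"twist": -0.15}

```text
validation failed for argument at $.mo...
```

Call:
step_arm:
  motion:
    - {"twist": -0.15}
    - {"twist": -0.15}
    - {"twist": -0.15}
    - {"twist": -0.15}
    - {"twist": -0.15}
    - {"twist": -0.15}
    - {"twist": -0.15}
    - {"twist": -0.15}
    - {"twist": -0.03}
    - {"tx": 0}

```text
validation failed for argument at $.mo...
```

```bash
python3 - <<'E'
from h import *
import pickle
np.set_printoptions(precision=2,suppress=True)
c=shot('wrist'); pickle.dump(c,open('w1.pkl','wb')); save(np.clip(c['image']*1.5,0,255).astype(np.uint8),'w1.png')
s=ctrl.get_state(); q=s['tcp_rot']; r=R.from_quat([q[1],q[2],q[3],q[0]]).as_matrix()
print(s['time'],s['eef_pos'],r[:,0],np.array(s['q']),c['eye'],s['wrist_force'])
print(c['mount'])
E
```

```text
0.15 [ 200.49 -565.26  202.38] [0.94 0.33 0.  ] [-1.29  0.09  1.23  0.    1.82 -0.06] [ 264.32 -543.28  373.16] [-0.59  0.5  -0.08]
[[  -0.     -0.96   -0.27   67.54]
 [   1.     -0.      0.      0.38]
 [  -0.     -0.27    0.96 -170.91]
 [   0.      0.      0.      1.  ]]
```

View pics/w1.png

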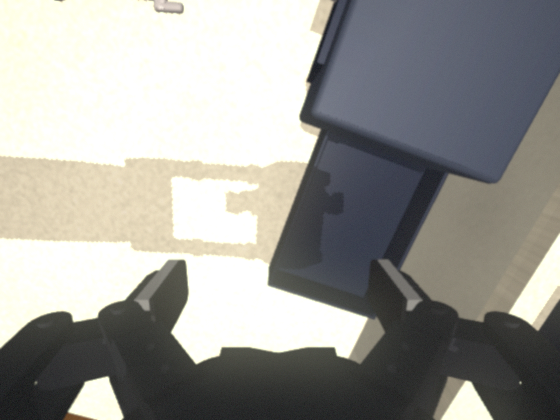

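The arm did not move: the rows were refused, probably because they need all five fields. The picture shows only the start place, with an electronics box at right. I'll resend with full rows.

Call:
step_arm:
  motion:
    - {"claw": 8.5, "tx": 3.74, "ty": -2.78, "tz": -1, "twist": 0}
    - {"claw": 8.5, "tx": 3.74, "ty": -2.78, "tz": -1, "twist": 0}
    - {"claw": 8.5, "tx": 3.74, "ty": -2.78, "tz": -1, "twist": 0}
    - {"claw": 8.5, "tx": 3.74, "ty": -2.78, "tz": -1, "twist": 0}
    - {"claw": 8.5, "tx": 3.74, "ty": -2.78, "tz": -1, "twist": 0}
    - {"claw": 8.5, "tx": 3.74, "ty": -2.78, "tz": -1, "twist": 0}
    - {"claw": 8.5, "tx": 3.74, "ty": -2.78, "tz": -1, "twist": 0}
    - {"claw": 8.5, "tx": 3.74, "ty": -2.78, "tz": -1, "twist": 0}
    - {"claw": 8.5, "tx": 3.74, "ty": -2.78, "tz": -1, "twist": 0}
    - {"claw": 8.5, "tx": 3.74, "ty": -2.78, "tz": -1, "twist": 0}

```text
time: 1.15
eef_pos: [460.7, -176.7, 303.5]
tcp_rot: [0.0, 0.986, 0.17, -0.0]
wrist_force: [0.7, -1.0, 0.2]
grip_width: 85.3
gripper_force: 0.0
```

Call:
step_arm:
  motion:
    - {"claw": 8.5, "tx": 3.74, "ty": -2.78, "tz": -1, "twist": 0}
    - {"claw": 8.5, "tx": 3.74, "ty": -2.78, "tz": -1, "twist": 0}
    - {"claw": 8.5, "tx": 3.74, "ty": -2.78, "tz": -1, "twist": 0}
    - {"claw": 8.5, "tx": 0, "ty": 0, "tz": 0, "twist": -0.15}
    - {"claw": 8.5, "tx": 0, "ty": 0, "tz": 0, "twist": -0.15}
    - {"claw": 8.5, "tx": 0, "ty": 0, "tz": 0, "twist": -0.15}
    - {"claw": 8.5, "tx": 0, "ty": 0, "tz": 0, "twist": -0.15}
    - {"claw": 8.5, "tx": 0, "ty": 0, "tz": 0, "twist": -0.15}
    - {"claw": 8.5, "tx": 0, "ty": 0, "tz": 0, "twist": -0.15}
    - {"claw": 8.5, "tx": 0, "ty": 0, "tz": 0, "twist": -0.15}

```text
time: 2.15
eef_pos: [537.9, -62.4, 332.9]
tcp_rot: [-0.0, 0.766, 0.643, -0.0]
wrist_force: [1.2, 0.0, -0.3]
grip_width: 85.2
gripper_force: 0.0
```

Call:
step_arm:
  motion:
    - {"claw": 8.5, "tx": 0, "ty": 0, "tz": 0, "twist": -0.15}
    - {"claw": 8.5, "tx": 0, "ty": 0, "tz": 0, "twist": -0.15}
    - {"claw": 8.5, "tx": 0, "ty": 0, "tz": 0, "twist": -0.15}
    - {"claw": 8.5, "tx": 0, "ty": 0, "tz": 0, "twist": -0.15}
    - {"claw": 8.5, "tx": 0, "ty": 0, "tz": 0, "twist": -0.15}
    - {"claw": 8.5, "tx": 0, "ty": 0, "tz": 0, "twist": -0.15}
    - {"claw": 8.5, "tx": 0, "ty": 0, "tz": 0, "twist": -0.15}
    - {"claw": 8.5, "tx": 0, "ty": 0, "tz": 0, "twist": -0.15}
    - {"claw": 8.5, "tx": 0, "ty": 0, "tz": 0, "twist": -0.03}
    - {"claw": 8.5, "tx": 0, "ty": 0, "tz": 0, "twist": 0}

```text
time: 3.15
eef_pos: [538.0, -62.4, 333.0]
tcp_rot: [-0.0, 0.259, 0.966, -0.0]
wrist_force: [-0.1, 0.3, 1.0]
grip_width: 84.7
gripper_force: 0.0
```

```bash
python3 - <<'E'
from h import *
import pickle
np.set_printoptions(precision=3,suppress=True)
c=shot('wrist'); pickle.dump(c,open('w1.pkl','wb')); save(c['image'],'w2.png')
s=ctrl.get_state(); q=s['tcp_rot']; r=R.from_quat([q[1],q[2],q[3],q[0]]).as_matrix()
print(s['time'],s['eef_pos'],r[:,0],np.array(s['q']),c['eye'],s['wrist_force'])
E
```

```text
3.2 [537.962 -62.377 333.116] [-0.866  0.5    0.   ] [-0.178  0.001  1.089 -0.     2.051 -1.225] [479.858 -29.008 503.977] [-0.912 -0.086  0.074]
```

View pics/w2.png

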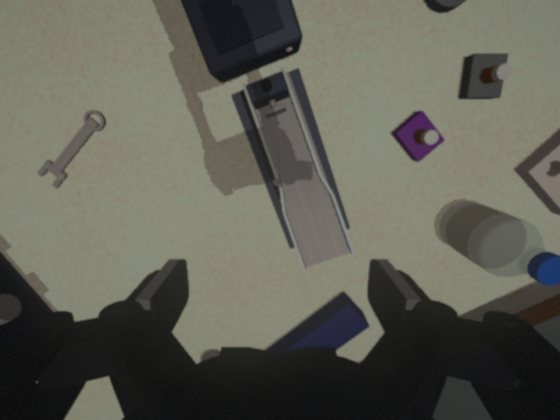

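The wrist view shows the chute upright, with its upper end at (303,267)–(352,252) and its lower end near (267,85). The grey carrier is at (485,77). I'll take one enlarged crop to fix the chute axis.

```bash
python3 - <<'E'
from h import *
import pickle
c=pickle.load(open('w1.pkl','rb'))
a=cv2.resize(c['image'][65:275,225:365],None,fx=2.8,fy=2.8,interpolation=3)
t=pickle.load(open('top1.pkl','rb'))
b=cv2.resize(t['image'][155:295,330:405],None,fx=4.2,fy=4.2,interpolation=3)
im=np.zeros((588,720,3),np.uint8); im[:a.shape[0],:a.shape[1]]=a; im[:b.shape[0],400:400+b.shape[1]]=b
save(np.clip(im*1.7,0,255).astype(np.uint8),'crop2.png')
E
```

```text
(no output)
```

View pics/crop2.png

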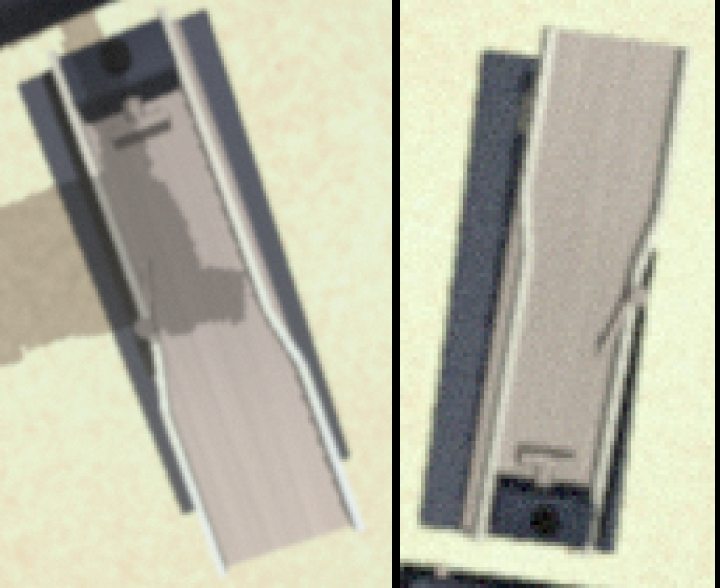

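```bash
cat > chute.py <<'E'
from h import *
import pickle
from scipy.optimize import least_squares
def frame(p):
    a=np.radians(p[3]); t=np.radians(14); d=np.array([np.cos(a),np.sin(a),0])
    X=np.array([d[0]*np.cos(t),d[1]*np.cos(t),-np.sin(t)]); Z=np.array([d[0]*np.sin(t),d[1]*np.sin(t),np.cos(t)])
    return np.c_[X,np.cross(Z,X),Z],np.array(p[:3])
E
python3 - <<'E'
from chute import *
np.set_printoptions(precision=2,suppress=True)
t=pickle.load(open('top1.pkl','rb'));w=pickle.load(open('w1.pkl','rb'))
W=[((223,572),(0,35,20)),((360,527),(0,-35,20)),((56,58),(270,28.5,20)),((168,12),(270,-28.5,20)),((299,352),(85,-35,20)),((264,300),(115,-28.5,20)),((117,145),('s',15,23)),((170,125),('s',-15,23))]
T=[((547,30),(0,-35,20)),((684,48),(0,35,20)),((482,535),(270,-28.5,20)),((592,548),(270,28.5,20)),((526,190),(85,-35,20)),((527,240),(115,-28.5,20)),((517,448),('s',-15,23)),((573,456),('s',15,23)),((598,350),('p',17.5,10))]
def mod(L,p):
    A,o=frame(p); return np.array([o+A@np.array([{'s':225+p[4],'p':168+p[4]}.get(q[0],q[0]),q[1],q[2]]) for _,q in L])
def f(p):
    a=proj(w,mod(W,p[:5])+np.r_[p[5:7],0])-np.array([(225+u/2.8,65+v/2.8) for (u,v),_ in W])
    b=proj(t,mod(T,p[:5]))-np.array([(330+(u-400)/4.2,155+v/4.2) for (u,v),_ in T])
    return np.r_[a.ravel(),b.ravel(),(p[2]-105)/2,p[5:7]/2]
r=least_squares(f,[670,-56,105,172,-9,0,0],loss='soft_l1'); print(r.x); e=f(r.x); print(e[:16].reshape(-1,2));print(e[16:34].reshape(-1,2))
pickle.dump(r.x,open('chute.pkl','wb'))
A,o=frame(r.x); print('load',o+A@[42.5,0,0],'home',o+A@[198+r.x[4],0,0],A)
# carrier from wrist
P=cloud(w); reg=P[45:110,450:515]; m=(reg[...,2]>18)&(reg[...,2]<32)
print('carrier',cv2.minAreaRect(reg[m][:,:2].astype(np.float32)),m.sum()); k=reg[(reg[...,2]>45)]; print('cap',k.mean(0),len(k))
E
```

```text
[673.65 -58.57  97.35 170.35  -7.53   0.37   1.13]
[[ 0.48 -0.13]
 [-0.38 -0.17]
 [-0.84 -0.75]
 [-2.29  0.1 ]
 [ 0.7   4.21]
 [ 1.38  3.85]
 [-1.04 -0.2 ]
 [ 0.52 -1.06]]
[[ 0.78 -0.78]
 [ 0.55 -0.29]
 [-1.18  0.32]
 [-2.07  0.81]
 [-0.66  0.32]
 [-0.2   2.46]
 [ 0.66 -0.36]
 [ 0.81 -0.34]
 [-0.51 -1.37]]
load [633.   -51.65  87.07] home [491.46 -27.58  51.27] [[-0.96 -0.17 -0.24]
 [ 0.16 -0.99  0.04]
 [-0.24  0.    0.97]]
carrier ((568.0030517578125, 272.24615478515625), (51.421974182128906, 59.35710906982422), 60.35390853881836) 1292
cap [566.97 269.61  55.27] 306
```

```bash
cat > fit.py <<'E'
from chute import *
np.set_printoptions(precision=2,suppress=True)
t=pickle.load(open('top1.pkl','rb'));w=pickle.load(open('w1.pkl','rb'))
W=[((223,572),(0,35,20)),((360,527),(0,-35,20)),((56,58),(270,28.5,20)),((168,12),(270,-28.5,20)),((117,145),('s',15,23)),((170,125),('s',-15,23))]
T=[((547,30),(0,-35,20)),((684,48),(0,35,20)),((482,535),(270,-28.5,20)),((592,548),(270,28.5,20)),((517,448),('s',-15,23)),((573,456),('s',15,23)),((598,350),('p',17.5,10))]
def mod(L,p):
    A,o=frame(p); return np.array([o+A@np.array([{'s':225+p[4],'p':168+p[4],270:270+p[7]}.get(q[0],q[0]),q[1],q[2]]) for _,q in L])
def f(p):
    a=proj(w,mod(W,p)+np.r_[p[5:7],0])-np.array([(225+u/2.8,65+v/2.8) for (u,v),_ in W])
    b=proj(t,mod(T,p))-np.array([(330+(u-400)/4.2,155+v/4.2) for (u,v),_ in T])
    return np.r_[a.ravel(),b.ravel(),(p[2]-105)/.5,p[5:7]/2]
r=least_squares(f,[670,-56,105,172,-9,0,0,0],loss='soft_l1'); print(r.x); e=f(r.x); print(e[:12].reshape(-1,2).tolist());print(e[12:26].reshape(-1,2).tolist())
pickle.dump(r.x,open('chute.pkl','wb'))
A,o=frame(r.x); print('load',o+A@[42.5,0,0],'home',o+A@[198+r.x[4],0,0])
# height/tilt check of all floor points from the two depth images in the chute frame
for n,c in (('top',t),('wrist',w)):
    Q=(cloud(c).reshape(-1,3)-o)@A; Q=Q[~np.isnan(Q[:,0])]
    for x in range(-5,280,20):
        m=(abs(Q[:,0]-x)<6)&(abs(Q[:,2])<12)&(abs(Q[:,1])<15); h=(abs(Q[:,0]-x)<6)&(abs(Q[:,2]-20)<5)&(abs(Q[:,1])<45)
        L=Q[h&(Q[:,1]<0),1]; H=Q[h&(Q[:,1]>0),1]
        print(n,x,m.sum(),np.median(Q[m,2]) if m.any() else None,'walls',np.median(L) if len(L) else None,np.median(H) if len(H) else None)
E
python3 fit.py
```

```text
[669.99 -56.57 104.96 170.25 -11.43   0.91  -0.1   -5.95]
[[0.34909735619874027, 0.2599431850160272], [0.4819838503653955, -0.018113570249539634], [-0.3868020291989467, 0.011261709648806573], [-1.0255729201903137, 0.6402859446294116], [-0.7183793803733352, -0.19806447788886317], [1.2754429379965586, -1.179165076999098]]
[[0.5640138693232757, 0.21466670475464866], [0.6166937753669117, 0.8079788998797994], [-1.3059969130906097, -0.29918231388694494], [-1.960473396391933, 0.2680368733414298], [0.5075420739679544, -0.2690824004530441], [0.7800346514979424, -0.20877059071995063], [-0.4494840284923498, -1.4692902662856966]]
load [629.35 -49.58  94.68] home [491.59 -25.89  59.83]
top -5 23 0.694008321448081 walls -35.203125991535586 35.37248489595966
top 15 78 0.6595108712032254 walls -35.11759900133259 35.54590424109091
top 35 75 0.8728669812640026 walls -35.62350166064437 35.537263229026635
top 55 78 1.3085873307296416 walls -35.22966440195293 35.149473457158834
top 75 77 0.3942290720287965 walls -35.282409480371825 35.40213331474213
top 95 76 0.5307716444571868 walls -32.370178450367355 
[... 1008 characters left out ...]
0.2371939000341664 walls -30.54143665907032 33.72471170389717
wrist 115 178 0.38699864748177537 walls -26.926499059311016 30.197832574937035
wrist 135 179 0.24071017728354122 walls -26.77766503809795 28.981469324193107
wrist 155 178 0.20526504538003204 walls -26.73784740555241 28.865662125365382
wrist 175 181 0.18746780453482687 walls -26.895760798214305 30.05533160764732
wrist 195 180 0.25533642271461876 walls -26.810414598423385 30.183970546749357
wrist 215 147 0.4490667927235533 walls -9.929935502246598 11.299517038529757
wrist 235 75 0.8798175780787967 walls -19.02090710742295 19.476289914806927
wrist 255 0 None walls -27.04598141851921 30.263285261156568
wrist 275 0 None walls None None
```

The chute fit holds: walls symmetric at ±35/±28.5, floor within about 1 mm, yaw 170.25°, stop unit at about −11 mm. Both views put the carrier at (567,271) with its long axis at 150°, which matches the tool. Now to the carrier.

Call:
step_arm:
  motion:
    - {"claw": 8.5, "tx": 2.02, "ty": 4.33, "tz": 0, "twist": 0}
    - {"claw": 8.5, "tx": 2.02, "ty": 4.33, "tz": 0, "twist": 0}
    - {"claw": 8.5, "tx": 2.02, "ty": 4.33, "tz": 0, "twist": 0}
    - {"claw": 8.5, "tx": 2.02, "ty": 4.33, "tz": 0, "twist": 0}
    - {"claw": 8.5, "tx": 2.02, "ty": 4.33, "tz": 0, "twist": 0}
    - {"claw": 8.5, "tx": 2.02, "ty": 4.33, "tz": 0, "twist": 0}
    - {"claw": 8.5, "tx": 2.02, "ty": 4.33, "tz": 0, "twist": 0}
    - {"claw": 7, "tx": 0, "ty": 0, "tz": 4.5, "twist": 0}
    - {"claw": 6, "tx": 0, "ty": 0, "tz": 4.5, "twist": 0}
    - {"claw": 6, "tx": 0, "ty": 0, "tz": 4.5, "twist": 0}

```text
time: 4.2
eef_pos: [566.1, 271.7, 196.4]
tcp_rot: [0.0, 0.258, 0.966, 0.0]
wrist_force: [0.6, -0.8, -0.2]
grip_width: 60.0
gripper_force: 0.0
```

```bash
python3 - <<'E'
from h import *
np.set_printoptions(precision=3,suppress=True)
c=shot('wrist'); s=ctrl.get_state(); q=s['tcp_rot']; T=R.from_quat([q[1],q[2],q[3],q[0]]).as_matrix()
P=cloud(c); Q=P.reshape(-1,3); m=np.hypot(Q[:,0]-567,Q[:,1]-271)<45; Q=Q[m]
k=Q[(Q[:,2]>52)&(Q[:,2]<64)]; print('cap',k.mean(0),(k.min(0)+k.max(0))/2,len(k))
b=Q[(Q[:,2]>19)&(Q[:,2]<29)]; print(cv2.minAreaRect(b[:,:2].astype(np.float32)))
p=np.array(s['eef_pos']); ce=np.r_[(k.min(0)+k.max(0))[:2]/2,28]; print(p,s['time'],s['grip_width'],'move in tool mm',T.T@(ce-p))
save(c['image'],'w3.png')
E
```

```text
cap [567.45  272.337  58.182] [567.687 272.101  56.784] 307
((567.8016967773438, 272.1295471191406), (49.5849723815918, 59.09400177001953), 59.69122314453125)
[561.947 269.677 183.936] 4.25 59.83282285717291 move in tool mm [ -5.472   7.199 155.798]
```

View pics/w3.png

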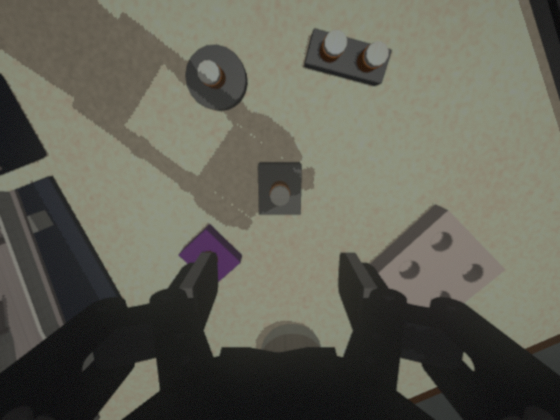

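The wrist view shows the grey oblong carrier at (280,188), squared up with the fingers, and the purple one off to the left at (211,252). The state jumped after the move, so I'll recheck the arm's position.

```bash
cat > pose.py <<'E'
from h import *
import sys
np.set_printoptions(precision=3,suppress=True)
def go(target):
    s=ctrl.get_state(); q=s['tcp_rot']; T=R.from_quat([q[1],q[2],q[3],q[0]]).as_matrix(); p=np.array(s['eef_pos'])
    print('t',s['time'],'pos',p,'yaw',np.degrees(np.arctan2(T[1,0],T[0,0])),'tool z',T[:,2],'F',s['wrist_force'],'grip',s['grip_width'],'qv',np.abs(s['qvel']).max()); print('tool move',T.T@(np.array(target)-p))
if __name__=='__main__':
    go([float(a) for a in sys.argv[1:4]])
E
python3 pose.py 567.3 271.6 28; python3 - <<'E'
from h import *
c=shot('wrist')
E
python3 pose.py 567.3 271.6 28
```

```text
t 4.25 pos [561.947 269.677 183.936] yaw 150.04292923078413 tool z [-0.017 -0.007 -1.   ] F [  0.969   1.162 -10.722] grip 59.83282285717291 qv 0.1634060515293338
tool move [ -5.387   6.572 155.808]
t 4.3 pos [562.064 269.475 187.097] yaw 150.0454177589371 tool z [-0.017 -0.007 -1.   ] F [-1.124 -0.178 -0.655] grip 59.986522181327196 qv 0.17724638400529233
tool move [ -5.263   6.773 158.966]
```

Call:
step_arm:
  motion:
    - {"claw": 6, "tx": 0, "ty": 0, "tz": 0, "twist": 0}
    - {"claw": 6, "tx": 0, "ty": 0, "tz": 0, "twist": 0}
    - {"claw": 6, "tx": 0, "ty": 0, "tz": 0, "twist": 0}

```text
time: 4.6
eef_pos: [567.8, 271.4, 203.4]
tcp_rot: [0.003, 0.258, 0.966, 0.002]
wrist_force: [0.5, -0.3, 1.0]
grip_width: 60.1
gripper_force: 0.0
```

```bash
python3 pose.py 567.3 271.6 28
```

```text
t 4.6 pos [567.819 271.417 203.367] yaw 150.1171274312188 tool z [ 0.007  0.003 -1.   ] F [ 0.517 -0.297  1.012] grip 60.09433086076743 qv 0.015248085597366411
tool move [  1.365  -1.174 175.358]
```

Call:
step_arm:
  motion:
    - {"claw": 6, "tx": 0, "ty": 0, "tz": 1.5, "twist": 0}
    - {"claw": 6, "tx": 0, "ty": 0.1, "tz": 3, "twist": 0}
    - {"claw": 6, "tx": 0, "ty": 0, "tz": 3.5, "twist": 0}
    - {"claw": 6, "tx": 0, "ty": 0, "tz": 3, "twist": 0}
    - {"claw": 6, "tx": 0, "ty": 0, "tz": 2, "twist": 0}
    - {"claw": 6, "tx": 0, "ty": 0, "tz": 1, "twist": 0}
    - {"claw": 6, "tx": 0, "ty": 0, "tz": 0.5, "twist": 0}
    - {"claw": 6, "tx": 0, "ty": 0, "tz": 0, "twist": 0}
    - {"claw": 6, "tx": 0, "ty": 0, "tz": 0, "twist": 0}

```text
time: 5.5
eef_pos: [567.5, 272.1, 55.0]
tcp_rot: [0.001, 0.258, 0.966, 0.001]
wrist_force: [0.1, 0.4, 0.6]
grip_width: 60.2
gripper_force: 0.0
```

```bash
python3 pose.py 567.4 271.6 28
```

```text
t 5.5 pos [567.515 272.063  54.991] yaw 150.1535661511309 tool z [ 0.002  0.001 -1.   ] F [0.052 0.39  0.628] grip 60.1833024235335 qv 0.005334167171035906
tool move [-0.088 -0.515 26.991]
```

Call:
step_arm:
  grip_force: 30
  motion:
    - {"claw": 6, "tx": 0, "ty": 0, "tz": 1, "twist": 0}
    - {"claw": 6, "tx": 0, "ty": 0, "tz": 1, "twist": 0}
    - {"claw": 6, "tx": 0, "ty": 0, "tz": 0.5, "twist": 0}
    - {"claw": 6, "tx": 0, "ty": 0, "tz": 0.1, "twist": 0}
    - {"claw": 4, "tx": 0, "ty": 0, "tz": 0, "twist": 0}
    - {"claw": 2.8, "tx": 0, "ty": 0, "tz": 0, "twist": 0}
    - {"claw": 1.5, "tx": 0, "ty": 0, "tz": 0, "twist": 0}
    - {"claw": 1.5, "tx": 0, "ty": 0, "tz": 0, "twist": 0}
    - {"claw": 1.5, "tx": 0, "ty": 0, "tz": 0, "twist": 0}

```text
time: 6.4
eef_pos: [567.1, 272.1, 28.0]
tcp_rot: [0.001, 0.257, 0.966, 0.001]
wrist_force: [0.8, 0.9, 1.7]
grip_width: 18.0
gripper_force: 29.3
```

Call:
step_arm:
  motion:
    - {"claw": 1.5, "tx": 0, "ty": 0, "tz": -0.5, "twist": 0}
    - {"claw": 1.5, "tx": 0, "ty": 0, "tz": -1.5, "twist": 0}
    - {"claw": 1.5, "tx": 0, "ty": 0, "tz": -3, "twist": 0}
    - {"claw": 1.5, "tx": 0, "ty": 0, "tz": -4, "twist": 0}
    - {"claw": 1.5, "tx": 0, "ty": 0, "tz": -4, "twist": 0}
    - {"claw": 1.5, "tx": 0, "ty": 0, "tz": -3, "twist": 0}
    - {"claw": 1.5, "tx": 0, "ty": 0, "tz": -1.5, "twist": 0}
    - {"claw": 1.5, "tx": 0, "ty": 0, "tz": -0.5, "twist": 0}

```text
time: 7.2
eef_pos: [567.2, 271.9, 209.9]
tcp_rot: [0.001, 0.258, 0.966, 0.001]
wrist_force: [0.2, -0.6, -2.8]
grip_width: 17.6
gripper_force: 29.5
```

```bash
python3 pose.py 617.8 -48.4 208; python3 - <<'E'
from h import *
c=shot('wrist'); save(np.clip(c['image']*1.3,0,255).astype(np.uint8)[150:420,130:430],'w4.png')
E
```

```text
t 7.2 pos [567.19  271.905 209.863] yaw 150.15505393588455 tool z [ 0.003  0.001 -1.   ] F [ 0.154 -0.628 -2.824] grip 17.643035978558906 qv 0.06743322787853766
tool move [-203.294 -252.644    1.625]
```

View pics/w4.png

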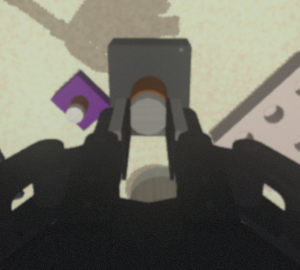

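The carrier is held squarely by its vial (crop 150,95), wrist load 2.8 N. Now I'll carry it over the loading end.

Call:
step_arm:
  motion:
    - {"claw": 1.5, "tx": -0.8, "ty": -1, "tz": 0, "twist": 0}
    - {"claw": 1.5, "tx": -2, "ty": -2.5, "tz": 0, "twist": 0}
    - {"claw": 1.5, "tx": -2.9, "ty": -3.6, "tz": 0, "twist": 0}
    - {"claw": 1.5, "tx": -2.9, "ty": -3.6, "tz": 0, "twist": 0}
    - {"claw": 1.5, "tx": -2.9, "ty": -3.6, "tz": 0, "twist": 0}
    - {"claw": 1.5, "tx": -2.9, "ty": -3.6, "tz": 0, "twist": 0}
    - {"claw": 1.5, "tx": -2.9, "ty": -3.6, "tz": 0, "twist": 0}
    - {"claw": 1.5, "tx": -2, "ty": -2.5, "tz": 0, "twist": 0}
    - {"claw": 1.5, "tx": -0.8, "ty": -1, "tz": 0, "twist": 0}
    - {"claw": 1.5, "tx": -0.2, "ty": -0.2, "tz": 0, "twist": 0}

```text
time: 8.25
eef_pos: [616.5, -49.9, 204.8]
tcp_rot: [-0.002, 0.259, 0.966, -0.0]
wrist_force: [0.6, -0.1, -2.6]
grip_width: 17.7
gripper_force: 29.6
```

Call:
step_arm:
  motion:
    - {"claw": 1.5, "tx": 0, "ty": 0, "tz": 0, "twist": -0.08}
    - {"claw": 1.5, "tx": 0, "ty": 0, "tz": 0, "twist": -0.12}
    - {"claw": 1.5, "tx": 0, "ty": 0, "tz": 0, "twist": -0.1}
    - {"claw": 1.5, "tx": 0, "ty": 0, "tz": 0, "twist": -0.05}
    - {"claw": 1.5, "tx": 0, "ty": 0, "tz": 0, "twist": 0}
    - {"claw": 1.5, "tx": 0, "ty": 0, "tz": 0, "twist": 0}

```text
time: 8.85
eef_pos: [617.0, -46.7, 206.6]
tcp_rot: [-0.001, 0.085, 0.996, 0.0]
wrist_force: [0.1, 0.0, -3.2]
grip_width: 17.6
gripper_force: 29.6
```

```bash
python3 pose.py 617.8 -48.4 131; python3 - <<'E'
from chute import *
np.set_printoptions(precision=2,suppress=True)
A,o=frame(pickle.load(open('chute.pkl','rb')))
c=shot('wrist'); Q=cloud(c).reshape(-1,3); 
# carrier top in hand
m=(np.hypot(Q[:,0]-617.8,Q[:,1]+48.4)<50)&(Q[:,2]>180)&(Q[:,2]<225); print('carrier top pts',m.sum(),np.median(Q[m,2]),cv2.minAreaRect(Q[m][:,:2].astype(np.float32)))
B=(Q-o)@A
for x in range(75,200,20):
    h=(abs(B[:,0]-x)<6)&(abs(B[:,2]-20)<4)&(abs(B[:,1])<45); L=B[h&(B[:,1]<0),1]; H=B[h&(B[:,1]>0),1]
    print(x,np.median(L) if len(L) else 0,np.median(H) if len(H) else 0)
E
```

```text
t 8.85 pos [617.047 -46.7   206.627] yaw 170.21544102861367 tool z [-0.001  0.    -1.   ] F [ 0.147  0.024 -3.175] grip 17.606836186115466 qv 0.005655071398816016
tool move [-1.121 -1.569 75.625]
carrier top pts 4920 203.38242788602633 ((617.4095458984375, -46.6765022277832), (49.99580764770508, 60.29033660888672), 80.26275634765625)
75 -33.75790564301835 35.63399981597806
95 -31.00032382167197 32.87578887077022
115 -27.43700653547142 29.961506835790807
135 -27.373203765252057 28.24963351140253
155 -27.315218057352208 28.17332230082112
175 -27.307582783284076 29.805442165702605
195 -27.243041051930476 29.75698388134609
```

Call:
step_arm:
  grip_force: 22
  motion:
    - {"claw": 1.5, "tx": -0.1, "ty": -0.16, "tz": 0.6, "twist": 0}
    - {"claw": 1.5, "tx": 0, "ty": 0, "tz": 1.4, "twist": 0}
    - {"claw": 1.5, "tx": 0, "ty": 0, "tz": 1.8, "twist": 0}
    - {"claw": 1.5, "tx": 0, "ty": 0, "tz": 1.6, "twist": 0}
    - {"claw": 1.5, "tx": 0, "ty": 0, "tz": 1.2, "twist": 0}
    - {"claw": 1.5, "tx": 0, "ty": 0, "tz": 0.6, "twist": 0}
    - {"claw": 1.5, "tx": 0, "ty": 0, "tz": 0.3, "twist": 0}
    - {"claw": 1.5, "tx": 0, "ty": 0, "tz": 0, "twist": 0}
    - {"claw": 1.5, "tx": 0, "ty": 0, "tz": 0, "twist": 0}

```text
time: 9.8
eef_pos: [618.5, -49.6, 133.3]
tcp_rot: [0.001, 0.085, 0.996, -0.0]
wrist_force: [0.3, 0.3, -2.6]
grip_width: 17.9
gripper_force: 29.6
```

Call:
step_arm:
  motion:
    - {"claw": 1.5, "tx": 0, "ty": 0, "tz": 0.15, "twist": 0}
    - {"claw": 1.5, "tx": 0, "ty": 0, "tz": 0.15, "twist": 0}
    - {"claw": 1.5, "tx": 0, "ty": 0, "tz": 0.1, "twist": 0}
    - {"claw": 1.5, "tx": 0, "ty": 0, "tz": 0, "twist": 0}

```text
time: 10.2
eef_pos: [618.0, -49.6, 128.0]
tcp_rot: [-0.0, 0.085, 0.996, 0.0]
wrist_force: [-0.2, 0.7, -2.8]
grip_width: 18.1
gripper_force: 29.6
```

Call:
step_arm:
  grip_force: 20
  motion:
    - {"claw": 1.6, "tx": 0, "ty": 0, "tz": 0.1, "twist": 0}
    - {"claw": 1.6, "tx": 0, "ty": 0, "tz": 0.1, "twist": 0}
    - {"claw": 1.6, "tx": 0, "ty": 0, "tz": 0, "twist": 0}
    - {"claw": 1.6, "tx": 0, "ty": 0, "tz": 0, "twist": 0}

```text
time: 10.6
eef_pos: [618.1, -49.4, 126.9]
tcp_rot: [0.0, 0.085, 0.996, 0.0]
wrist_force: [-1.8, 2.0, 1.6]
grip_width: 17.8
gripper_force: 30.2
```

Call:
step_arm:
  motion:
    - {"claw": 1.6, "tx": 0, "ty": 0, "tz": 0.1, "twist": 0}
    - {"claw": 1.6, "tx": 0, "ty": 0, "tz": 0.1, "twist": 0}
    - {"claw": 1.6, "tx": 0, "ty": 0, "tz": 0, "twist": 0}

```text
time: 10.9
eef_pos: [618.1, -49.1, 126.5]
tcp_rot: [0.001, 0.085, 0.996, 0.0]
wrist_force: [-4.8, 2.2, 7.6]
grip_width: 17.8
gripper_force: 31.3
```

Contact is at TCP z 127, as predicted. I'll ease up and open the fingers slightly so the carrier settles flat between the pads.

Call:
step_arm:
  motion:
    - {"claw": 1.6, "tx": 0, "ty": 0, "tz": -0.2, "twist": 0}
    - {"claw": 1.8, "tx": 0, "ty": 0, "tz": 0, "twist": 0}
    - {"claw": 1.9, "tx": 0, "ty": 0, "tz": 0, "twist": 0}
    - {"claw": 2.0, "tx": 0, "ty": 0, "tz": 0, "twist": 0}
    - {"claw": 2.2, "tx": 0, "ty": 0, "tz": 0, "twist": 0}
    - {"claw": 2.5, "tx": 0, "ty": 0, "tz": 0, "twist": 0}
    - {"claw": 3.0, "tx": 0, "ty": 0, "tz": 0, "twist": 0}
    - {"claw": 3.5, "tx": 0, "ty": 0, "tz": 0, "twist": 0}

```text
time: 11.7
eef_pos: [618.1, -49.8, 125.9]
tcp_rot: [-0.0, 0.085, 0.996, -0.0]
wrist_force: [0.1, -0.6, -0.3]
grip_width: 35.0
gripper_force: 0.0
```

```bash
cat > car.py <<'E'
from chute import *
np.set_printoptions(precision=2,suppress=True)
A,o=frame(pickle.load(open('chute.pkl','rb')))
def car(n,save_as=None):
    c=shot(n); B=(cloud(c).reshape(-1,3)-o)@A
    w=(B[:,0]>-30)&(B[:,0]<250)&(abs(B[:,1])<31)
    top=w&(abs(B[:,2]-24)<4)&(abs(B[:,1])<26); cap=w&(abs(B[:,2]-58)<5)
    k=B[cap]; print(n,'cap',len(k),np.median(k,0) if len(k) else '')
    # body top: dominant blob near cap
    if top.sum()>20:
        b=B[top]; b=b[abs(b[:,0]-np.median(b[:,0]))<45]; print(' top',len(b),cv2.minAreaRect(b[:,:2].astype(np.float32)),'z slope',np.polyfit(b[:,0],b[:,2],1))
    if save_as: save(np.clip(c['image']*1.3,0,255).astype(np.uint8),save_as)
    return c
E
python3 - <<'E'
from car import *
car('top');car('scene');car('wrist','w5.png')
print(ctrl.get_state()['wrist_force'])
E
```

```text
top cap 80 [52.77  0.4  58.44]
 top 278 ((64.8842544555664, 0.6156635284423828), (51.20159149169922, 36.1946907043457), 87.98302459716797) z slope [-0.01 25.38]
scene cap 28 [56.33 -8.7  58.4 ]
 top 292 ((53.84370803833008, -0.46820640563964844), (50.220237731933594, 61.21552276611328), 89.3419418334961) z slope [ 0.   23.24]
wrist cap 1251 [52.53  1.3  58.25]
 top 5765 ((52.707923889160156, 1.0199050903320312), (49.76796340942383, 59.398826599121094), 89.9930648803711) z slope [-0.   24.28]
[-0.97  0.28 -1.3 ]
```

View pics/w5.png

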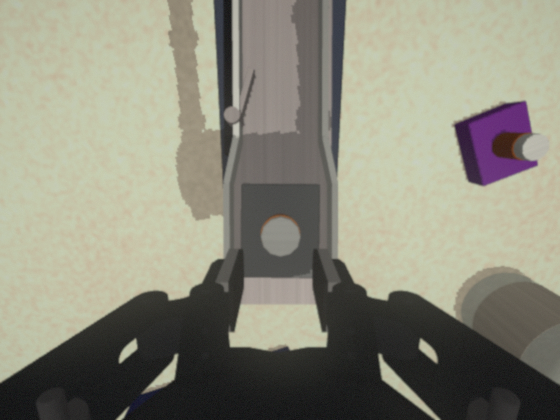

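The wrist view shows the carrier flat and square in the wide end. Its top spans (240,183)–(320,277) and it sits at chute x 52.6, y about 0 relative to the walls. The pawl is at (248,90). I'll retreat upward and shut the fingers behind it.

Call:
step_arm:
  motion:
    - {"claw": 3.5, "tx": 0, "ty": 0, "tz": -0.5, "twist": 0}
    - {"claw": 3.5, "tx": 0, "ty": 0, "tz": -1.5, "twist": 0}
    - {"claw": 3.5, "tx": 0, "ty": 0, "tz": -2, "twist": 0}
    - {"claw": 3.5, "tx": 0, "ty": 0, "tz": -1.5, "twist": 0}
    - {"claw": 3.5, "tx": 0, "ty": 0, "tz": -0.5, "twist": 0}
    - {"claw": 2, "tx": -1, "ty": 0, "tz": 0, "twist": 0}
    - {"claw": 0, "tx": -2, "ty": 0, "tz": 0, "twist": 0}
    - {"claw": 0, "tx": -1, "ty": 0, "tz": 0, "twist": 0}
    - {"claw": 0, "tx": 0, "ty": 0, "tz": 0, "twist": 0}
    - {"claw": 0, "tx": 0, "ty": 0, "tz": 0, "twist": 0}

```text
time: 12.85
eef_pos: [657.2, -56.3, 185.9]
tcp_rot: [-0.001, 0.085, 0.996, 0.0]
wrist_force: [0.7, 0.1, -0.9]
grip_width: -0.0
gripper_force: 0.0
```

```bash
cat > ch.py <<'E'
from car import *
import sys
def st(t):
    s=ctrl.get_state(); q=s['tcp_rot']; T=R.from_quat([q[1],q[2],q[3],q[0]]).as_matrix(); p=np.array(s['eef_pos'])
    print('t',s['time'],'chute pos',A.T@(p-o),'F chute',A.T@np.array(s['wrist_force']),'grip',s['grip_width'],'tool move to',t,T.T@(o+A@np.array(t)-p))
if __name__=='__main__': st([float(a) for a in sys.argv[1:4]])
E
python3 ch.py 0 -1 14; python3 -c "
from car import *
car('top')"
```

```text
t 12.85 chute pos [-7.3   1.92 81.55] F chute [-0.42 -0.22 -1.05] grip -0.03851972642784541 tool move to [0.0, -1.0, 14.0] [-9.33  2.93 67.3 ]
top cap 82 [52.58  0.6  58.47]
 top 555 ((52.37792205810547, 0.4336566925048828), (51.012088775634766, 60.41457748413086), 89.30365753173828) z slope [ 0.   24.56]
```

Carrier at x 52.4, square and undisturbed. Now down behind it.

Call:
step_arm:
  motion:
    - {"claw": 0, "tx": -0.5, "ty": 0.2, "tz": 0.5, "twist": 0}
    - {"claw": 0, "tx": -0.6, "ty": 0.1, "tz": 1.2, "twist": 0}
    - {"claw": 0, "tx": 0, "ty": 0, "tz": 1.6, "twist": 0}
    - {"claw": 0, "tx": 0, "ty": 0, "tz": 1.6, "twist": 0}
    - {"claw": 0, "tx": 0, "ty": 0, "tz": 1.1, "twist": 0}
    - {"claw": 0, "tx": 0, "ty": 0, "tz": 0.5, "twist": 0}
    - {"claw": 0, "tx": 0, "ty": 0, "tz": 0.2, "twist": 0}
    - {"claw": 0, "tx": 0, "ty": 0, "tz": 0, "twist": 0}
    - {"claw": 0, "tx": 0, "ty": 0, "tz": 0, "twist": 0}

```text
time: 13.8
eef_pos: [669.2, -55.4, 120.3]
tcp_rot: [0.001, 0.085, 0.996, -0.0]
wrist_force: [0.6, -0.1, 0.7]
grip_width: 0.1
gripper_force: 0.0
```

```bash
python3 ch.py 90 -1 14; python3 -c "
from car import *
car('top')"
```

```text
t 13.8 chute pos [-2.78 -1.02 15.15] F chute [-0.76 -0.05  0.51] grip 0.10825810606726695 tool move to [90.0, -1.0, 14.0] [89.79 -0.08 23.41]
top cap 97 [50.93 -0.37 58.57]
 top 452 ((52.50079345703125, -2.7886180877685547), (60.26893997192383, 44.203792572021484), 0.212565615773201) z slope [-0.   24.71]
```

Call:
step_arm:
  motion:
    - {"claw": 0, "tx": 0.29, "ty": 0, "tz": 0.07, "twist": 0}
    - {"claw": 0, "tx": 0.39, "ty": 0, "tz": 0.1, "twist": 0}
    - {"claw": 0, "tx": 0.39, "ty": 0, "tz": 0.1, "twist": 0}
    - {"claw": 0, "tx": 0.39, "ty": 0, "tz": 0.1, "twist": 0}
    - {"claw": 0, "tx": 0.39, "ty": 0, "tz": 0.1, "twist": 0}
    - {"claw": 0, "tx": 0.39, "ty": 0, "tz": 0.1, "twist": 0}
    - {"claw": 0, "tx": 0.39, "ty": 0, "tz": 0.1, "twist": 0}
    - {"claw": 0, "tx": 0.39, "ty": 0, "tz": 0.1, "twist": 0}
    - {"claw": 0, "tx": 0.29, "ty": 0, "tz": 0.08, "twist": 0}
    - {"claw": 0, "tx": 0.2, "ty": 0, "tz": 0.05, "twist": 0}

```text
time: 14.85
eef_pos: [633.9, -49.3, 110.2]
tcp_rot: [-0.0, 0.085, 0.996, -0.0]
wrist_force: [0.9, 0.3, 0.7]
grip_width: -0.1
gripper_force: 0.0
```

```bash
python3 ch.py 90 -1 14; python3 -c "
from car import *
car('top');car('wrist')"
```

```text
t 14.85 chute pos [34.4  -1.06 13.96] F chute [-1.   -0.49  0.5 ] grip -0.12979259949428348 tool move to [90.0, -1.0, 14.0] [53.95 -0.09 13.41]
top cap 90 [51.54 -0.64 58.58]
 top 319 ((56.78276062011719, -3.976490020751953), (51.90543746948242, 42.579734802246094), 1.1324979066848755) z slope [-0.   24.82]
wrist cap 2116 [49.79  1.02 58.21]
 top 6715 ((52.75044631958008, 1.10595703125), (59.678123474121094, 49.775272369384766), 0.03879329562187195) z slope [-0.   24.36]
```

```bash
cat > prof.py <<'E'
from car import *
def prof(n):
    c=shot(n); B=(cloud(c).reshape(-1,3)-o)@A
    for lo,hi in ((-23,-17),(17,23)):
        print(n,lo,[(x,round(float(np.median(B[m,2])),0)) for x in range(-10,230,6) for m in [(abs(B[:,0]-x)<3)&(B[:,1]>lo)&(B[:,1]<hi)&(B[:,2]<60)&(B[:,2]>-6)] if m.sum()>1])
if __name__=='__main__': prof('wrist'); prof('top'); prof('scene')
E
python3 prof.py
```

```text
wrist -23 [(8, 0.0), (14, 0.0), (20, 24.0), (26, 24.0), (32, 24.0), (38, 24.0), (44, 24.0), (50, 24.0), (56, 24.0), (62, 24.0), (68, 24.0), (74, 24.0), (80, 24.0), (86, 0.0), (92, 0.0), (98, 0.0), (104, 0.0), (110, 0.0), (116, 0.0), (122, 0.0), (128, 0.0), (134, 0.0), (140, 0.0), (146, 0.0), (152, 0.0), (158, 0.0), (164, 0.0), (170, 0.0), (176, 0.0), (182, 0.0), (188, 0.0)]
wrist 17 [(8, 0.0), (14, 0.0), (20, 0.0), (26, 24.0), (32, 24.0), (38, 24.0), (44, 24.0), (50, 24.0), (56, 24.0), (62, 24.0), (68, 24.0), (74, 24.0), (80, 24.0), (86, 0.0), (92, 1.0), (98, 0.0), (104, 0.0), (110, 0.0), (116, 0.0), (122, 0.0), (128, 0.0), (134, 0.0), (140, 0.0), (146, 1.0), (152, 10.0), (158, 12.0), (164, 0.0), (170, 0.0), (176, 0.0), (182, 0.0), (188, 0.0)]
top -23 [(32, 25.0), (38, 26.0), (44, 24.0), (50, 26.0), (56, 25.0), (62, 26.0), (68, 25.0), (74, 25.0), (80, 23.0), (86, 1.0), (92, -0.0), (98, -0.0), (104, 1.0), (110, 1.0), (116, -1.0), (122, -1.0), (128, 1.0), (134, 2.0), (140, 1.0), (146, 1.0), (152, 0.0), (158, -0.0), (164, 1.0), (170, 0.0), (176, 1.0), (182, 1.0), (188, 1.0), (194, 2.0),
[... 159 characters left out ...]
-0.0), (128, -0.0), (134, -0.0), (140, -0.0), (146, 2.0), (152, 7.0), (158, 3.0), (164, 1.0), (170, -1.0), (176, 2.0), (182, 1.0), (188, 2.0), (194, 0.0), (200, 1.0), (206, 0.0), (212, 0.0), (218, -0.0)]
scene -23 [(2, -1.0), (8, -2.0), (26, 19.0), (32, 23.0), (38, 23.0), (44, 22.0), (50, 20.0), (56, 24.0), (62, 23.0), (68, 23.0), (74, 24.0), (80, 23.0)]
scene 17 [(2, -1.0), (8, -1.0), (14, 0.0), (20, -0.0), (26, 14.0), (44, 24.0), (80, 23.0), (104, -2.0), (110, -1.0), (116, -1.0), (122, -1.0), (128, 7.0), (134, 9.0), (140, 13.0), (146, 8.0), (152, 10.0), (158, 6.0), (164, 5.0), (170, -0.0), (176, -0.0), (188, -2.0), (194, 0.0), (200, -0.0), (206, -1.0), (212, 0.0), (218, -1.0), (224, -0.0)]
```

```bash
python3 - <<'E'
from car import *
im=np.zeros((590,800,3),np.uint8)
p=np.array(ctrl.get_state()['eef_pos'])
for n,x0,wd in (('scene',0,400),('wrist',400,400)):
    c=shot(n); pts=np.array([p,o+A@[22.7,-25,24],o+A@[22.7,25,24],o+A@[82.7,-25,24]]); uv=proj(c,pts); print(n,uv)
    u,v=uv[0].astype(int); 
    if n=='scene': s=c['image'][max(v-60,0):v+60,max(u-80,0):u+80]; im[:300,:400]=cv2.resize(s,(400,300),interpolation=3); print(u-80,v-60)
    else: im[:300,400:]=cv2.resize(c['image'],(400,300)); s=c['image'][200:400,180:380]; im[300:580,400:680]=cv2.resize(s,(280,280))
    if n=='scene': im[300:590,:390]=cv2.resize(c['image'],(390,290))
save(np.clip(im*1.5,0,255).astype(np.uint8),'c3.png'); print(ctrl.get_state()['q'],p)
E
```

```text
scene [[204.2  156.61]
 [203.7  159.17]
 [195.6  146.78]
 [229.87 156.48]]
124 96
wrist [[278.52 243.78]
 [320.5  265.78]
 [232.91 265.81]
 [320.83 160.23]]
[-0.13  0.19  1.29 -0.    1.66 -1.53] [634.34 -49.36 110.29]
```

View pics/c3.png

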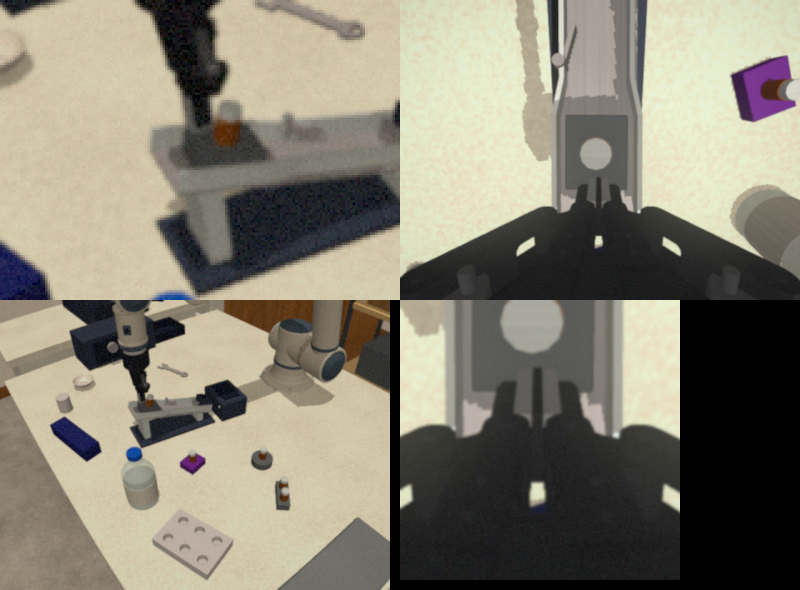

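The picture shows the carrier flat in place, with the finger tips seeming to end at or above its top near the rear (wrist about (278,262), whereas the TCP projects to (278,244)). I'll measure the real finger tips from the wrist depth.

```bash
python3 - <<'E'
from car import *
s=ctrl.get_state(); q=s['tcp_rot']; T=R.from_quat([q[1],q[2],q[3],q[0]]).as_matrix(); p=np.array(s['eef_pos'])
c=shot('wrist'); P=cloud(c); Q=(P-p)@T; B=(P-o)@A
print('force',s['wrist_force'],s['grip_width'])
for u in (262,270,278,286,294):
    print(u,[(v,*np.round(Q[v,u],0).astype(int),'|',*np.round(B[v,u]).astype(int)) for v in range(236,300,6) if c['depth'][v,u]>0])
E
```

```text
force [ 0.12 -0.51 -0.46] 0.011820091275522268
262 [(236, np.int64(8), np.int64(-9), np.int64(-9), '|', np.int64(40), np.int64(8), np.int64(25)), (242, np.int64(4), np.int64(-10), np.int64(-8), '|', np.int64(36), np.int64(8), np.int64(23)), (248, np.int64(1), np.int64(-9), np.int64(-10), '|', np.int64(33), np.int64(8), np.int64(24)), (254, np.int64(-2), np.int64(-9), np.int64(-11), '|', np.int64(30), np.int64(8), np.int64(25)), (260, np.int64(6), np.int64(-8), np.int64(-38), '|', np.int64(31), np.int64(7), np.int64(52)), (266, np.int64(7), np.int64(-8), np.int64(-44), '|', np.int64(30), np.int64(7), np.int64(59)), (272, np.int64(10), np.int64(-7), np.int64(-58), '|', np.int64(30), np.int64(6), np.int64(73)), (278, np.int64(11), np.int64(-7), np.int64(-63), '|', np.int64(29), np.int64(6), np.int64(78)), (284, np.int64(13), np.int64(-6), np.int64(-72), '|', np.int64(29), np.int64(5), np.int64(87)), (290, np.int64(12), np.int64(-6), np.int64(-74), '|', np.int64(27), np.int64(5), np.int64(89)), (296, np.int64(12), np.int64(-6), np.int64(-78), '|', np.int64(26), np.int64(5), np.int64(93))
[... 3527 characters left out ...]
, np.int64(-10), np.int64(24)), (260, np.int64(6), np.int64(7), np.int64(-38), '|', np.int64(31), np.int64(-8), np.int64(52)), (266, np.int64(7), np.int64(7), np.int64(-45), '|', np.int64(30), np.int64(-8), np.int64(59)), (272, np.int64(6), np.int64(7), np.int64(-50), '|', np.int64(28), np.int64(-8), np.int64(64)), (278, np.int64(11), np.int64(6), np.int64(-64), '|', np.int64(29), np.int64(-7), np.int64(79)), (284, np.int64(13), np.int64(5), np.int64(-73), '|', np.int64(29), np.int64(-7), np.int64(88)), (290, np.int64(12), np.int64(5), np.int64(-74), '|', np.int64(27), np.int64(-6), np.int64(89)), (296, np.int64(11), np.int64(5), np.int64(-78), '|', np.int64(26), np.int64(-6), np.int64(92))]
```

```bash
python3 - <<'E'
from car import *
p=np.array(ctrl.get_state()['eef_pos']); print(p)
for n in ('scene','top'):
    c=shot(n); P=cloud(c)
    for u in ((196,200,204,208) if n=='scene' else ()):
        print(u,[(v,*np.round(P[v,u]).astype(int).tolist(),c['image'][v,u].tolist()) for v in range(128,166,3)])
E
```

```text
[634.36 -49.37 110.28]
196 [(128, 645, -46, 190, [7, 15, 10]), (131, 531, -296, 1, [55, 54, 43]), (134, 535, -291, -5, [102, 96, 81]), (137, 543, -276, -3, [119, 112, 97]), (140, 551, -262, -1, [129, 123, 104]), (143, 557, -250, -1, [136, 127, 110]), (146, 634, -83, 119, [93, 92, 80]), (149, 636, -82, 112, [76, 79, 68]), (152, 635, -85, 102, [75, 74, 71]), (155, 641, -74, 103, [53, 52, 50]), (158, 644, -71, 99, [57, 52, 49]), (161, 650, -60, 99, [60, 56, 54]), (164, 656, -50, 100, [91, 90, 84])]
200 [(128, 634, -49, 184, [13, 9, 9]), (131, 649, -20, 198, [7, 11, 7]), (134, 650, -20, 192, [12, 20, 18]), (137, 651, -21, 184, [47, 45, 42]), (140, 641, -44, 160, [49, 49, 45]), (143, 642, -44, 152, [56, 53, 49]), (146, 642, -45, 145, [59, 57, 53]), (149, 635, -63, 123, [44, 48, 47]), (152, 639, -56, 121, [40, 37, 40]), (155, 641, -54, 115, [33, 34, 31]), (158, 643, -52, 109, [31, 33, 32]), (161, 645, -51, 102, [39, 37, 39]), (164, 660, -20, 121, [80, 77, 71])]
204 [(128, 655, 12, 225, [6, 9, 8]), (131, 649, -1, 209, [2, 4, 3]), (134, 644, -15, 192, [12, 13, 4]), (137, 634, -36, 169, [19, 17, 20]), (140, 637, -33, 164, [9, 9, 12]), (143, 633, -43, 149, [19, 11, 15]), (146, 637, -37, 147, [31, 27, 29]), (149, 626, -63, 119, [43, 40, 37]), (152, 632, -52, 120, [40, 40, 39]), (155, 637, -44, 119, [36, 37, 32]), (158, 643, -33, 120, [36, 33, 29]), (161, 646, -29, 117, [38, 35, 36]), (164, 654, -14, 121, [78, 79, 70])]
208 [(128, 643, 6, 217, [25, 26, 26]), (131, 639, -6, 202, [0, 0, 0]), (134, 634, -16, 187, [63, 61, 51]), (137, 520, -251, 0, [93, 84, 76]), (140, 624, -41, 154, [77, 74, 64]), (143, 625, -41, 147, [50, 47, 41]), (146, 627, -39, 141, [50, 48, 45]), (149, 618, -59, 117, [40, 39, 36]), (152, 623, -52, 116, [36, 39, 33]), (155, 630, -39, 119, [39, 41, 41]), (158, 635, -30, 119, [38, 37, 37]), (161, 638, -27, 113, [41, 42, 39]), (164, 645, -14, 117, [81, 81, 75])]
```

```bash
python3 - <<'E'
from car import *
w=pickle.load(open('w1.pkl','rb')); M=np.array(shot('wrist')['mount'])
v,u=np.mgrid[0:420,0:560]; 
for n,c in (('open',w),('shut',shot('wrist'))):
    r=slopes(c,np.c_[u.ravel(),v.ravel()]); d=c['depth'].ravel(); X=np.c_[r,np.ones(len(r))]*d[:,None]; Q=X@M[:3,:3].T+M[:3,3]; Q=Q[(d>0)]
    # finger points: |x|<16,|y|<65
    m=(abs(Q[:,0])<14)&(abs(Q[:,1])<65)&(Q[:,2]<(60 if n=='open' else -14)); F=Q[m]
    h=np.histogram(F[:,2],np.arange(-120,20,5)); print(n,[(int(b),int(k)) for k,b in zip(*h) if k]); 
    f=F[F[:,2]>-60]; print(f[np.argsort(-f[:,2])[:400:40]].round(0).tolist())
E
python3 -c "
from h import *
print(ctrl.tcp_to_grasp, [a for a in dir(ctrl) if a[0]!='_'])"
```

```text
open [(-120, 3587), (-115, 4479), (-110, 4471), (-105, 2832), (-100, 4320), (-95, 4423), (-90, 1514), (-85, 395), (-80, 861), (-75, 710), (-70, 843), (-65, 772), (-60, 698), (-55, 602), (-50, 474), (-45, 194)]
[[1.0, -43.0, -40.0], [-9.0, 42.0, -42.0], [8.0, 42.0, -43.0], [6.0, -43.0, -44.0], [-10.0, 42.0, -44.0], [-1.0, -43.0, -45.0], [1.0, 42.0, -46.0], [-4.0, -43.0, -46.0], [7.0, 42.0, -47.0], [2.0, 42.0, -47.0]]
shut [(-120, 8267), (-115, 5485), (-110, 4522), (-105, 4515), (-100, 2810), (-95, 2013), (-90, 2900), (-85, 3073), (-80, 1679), (-75, 854), (-70, 565), (-65, 240), (-60, 283), (-55, 315), (-50, 299), (-45, 257), (-40, 217), (-35, 58)]
[[10.0, -4.0, -32.0], [6.0, 7.0, -35.0], [11.0, 5.0, -36.0], [7.0, -11.0, -37.0], [7.0, -13.0, -38.0], [6.0, -13.0, -39.0], [6.0, -14.0, -39.0], [11.0, 1.0, -40.0], [7.0, 8.0, -41.0], [10.0, -3.0, -42.0]]
18.700000000000003 ['IKError', 'get_state', 'tcp_to_grasp']
```

Both views show the real finger tips about 32 mm behind the reported TCP (world z about 143 against 110), so the push went over the carrier without touching it. I'll use the measured tip: back off uphill, then descend properly behind the rear face.

Call:
step_arm:
  motion:
    - {"claw": 0, "tx": -0.5, "ty": 0, "tz": 0, "twist": 0}
    - {"claw": 0, "tx": -1, "ty": 0, "tz": 0, "twist": 0}
    - {"claw": 0, "tx": -1, "ty": 0, "tz": 0, "twist": 0}
    - {"claw": 0, "tx": -0.5, "ty": 0, "tz": 0, "twist": 0}
    - {"claw": 0, "tx": -0.2, "ty": 0, "tz": 0, "twist": 0}
    - {"claw": 0, "tx": 0, "ty": 0, "tz": 0, "twist": 0}

```text
time: 16.05
eef_pos: [665.8, -54.8, 110.1]
tcp_rot: [-0.0, 0.085, 0.996, 0.0]
wrist_force: [0.3, 0.1, 0.0]
grip_width: 0.2
gripper_force: 0.0
```

```bash
sed -i "s/p=np.array(s\['eef_pos'\])$/p=np.array(s['eef_pos'])+[0,0,32]/; s/chute pos/tip chute/" ch.py; python3 ch.py -2 -1 14
```

```text
t 16.05 tip chute [-4.73 -1.02 37.07] F chute [-0.28 -0.2  -0.06] grip 0.19150810560786655 tool move to [-2.0, -1.0, 14.0] [-2.94 -0.02 23.04]
```

Call:
step_arm:
  motion:
    - {"claw": 0, "tx": -0.3, "ty": 0, "tz": 0.3, "twist": 0}
    - {"claw": 0, "tx": 0, "ty": 0, "tz": 0.4, "twist": 0}
    - {"claw": 0, "tx": 0, "ty": 0, "tz": 0.4, "twist": 0}
    - {"claw": 0, "tx": 0, "ty": 0, "tz": 0.3, "twist": 0}
    - {"claw": 0, "tx": 0, "ty": 0, "tz": 0.2, "twist": 0}
    - {"claw": 0, "tx": 0, "ty": 0, "tz": 0, "twist": 0}

```text
time: 16.65
eef_pos: [668.4, -55.2, 93.7]
tcp_rot: [-0.0, 0.085, 0.996, 0.0]
wrist_force: [-1.0, 0.3, 0.5]
grip_width: -0.3
gripper_force: 0.0
```

Call:
step_arm:
  motion:
    - {"claw": 0, "tx": 0, "ty": 0, "tz": 0.2, "twist": 0}
    - {"claw": 0, "tx": 0, "ty": 0, "tz": 0.3, "twist": 0}
    - {"claw": 0, "tx": 0, "ty": 0, "tz": 0.2, "twist": 0}
    - {"claw": 0, "tx": 0, "ty": 0, "tz": 0, "twist": 0}

```text
time: 17.05
eef_pos: [668.5, -55.2, 86.7]
tcp_rot: [-0.0, 0.085, 0.996, 0.0]
wrist_force: [0.5, 0.7, 0.5]
grip_width: -0.1
gripper_force: 0.0
```

```bash
python3 ch.py 45 -1 14; python3 - <<'E'
from car import *
c=shot('scene');P=(cloud(c)-o)@A; p=proj(c,o+A@[-2,-1,14])[0]; print(p)
Q=P.reshape(-1,3); m=(abs(Q[:,1]+1)<20)&(Q[:,0]>-40)&(Q[:,0]<22)&(Q[:,2]<90)&(Q[:,2]>3); F=Q[m]; print(F[np.argsort(F[:,2])[:12]])
E
```

```text
t 17.05 tip chute [-1.67 -1.05 13.72] F chute [-0.47 -0.79  0.37] grip -0.0666620033928989 tool move to [45.0, -1.0, 14.0] [45.35 -0.07 11.06]
[188.29 158.19]
[[ 5.43 -5.01  8.61]
 [-4.98 -8.89  9.83]
 [-7.09 -8.58  9.88]
 [-0.85 -9.79  9.91]
 [ 2.42 -6.78 10.11]
 [-3.18 -9.97 10.31]
 [ 9.64 -5.21 10.78]
 [-9.31  4.92 11.57]
 [-9.87 -3.23 11.8 ]
 [ 6.45 -7.36 12.53]
 [-9.66 -8.81 12.84]
 [-7.83 -9.8  13.26]]
```

The scene view shows the tips about 10–13 mm above the floor, behind the carrier. I'll push in small steps.

Call:
step_arm:
  motion:
    - {"claw": 0, "tx": 0.29, "ty": 0, "tz": 0.07, "twist": 0}
    - {"claw": 0, "tx": 0.39, "ty": 0, "tz": 0.1, "twist": 0}
    - {"claw": 0, "tx": 0.39, "ty": 0, "tz": 0.09, "twist": 0}
    - {"claw": 0, "tx": 0.29, "ty": 0, "tz": 0.07, "twist": 0}
    - {"claw": 0, "tx": 0.29, "ty": 0, "tz": 0.07, "twist": 0}
    - {"claw": 0, "tx": 0.29, "ty": 0, "tz": 0.07, "twist": 0}
    - {"claw": 0, "tx": 0.29, "ty": 0, "tz": 0.07, "twist": 0}
    - {"claw": 0, "tx": 0.29, "ty": 0, "tz": 0.07, "twist": 0}

```text
time: 17.9
eef_pos: [643.7, -51.0, 81.2]
tcp_rot: [0.0, 0.085, 0.996, -0.0]
wrist_force: [1.0, 0.8, 0.6]
grip_width: -0.0
gripper_force: 0.3
```

```bash
python3 ch.py 80 -1 14; python3 prof.py | grep wrist
```

```text
t 17.9 tip chute [24.04 -1.06 14.47] F chute [-0.97 -0.96  0.42] grip -0.0077184533778088685 tool move to [80.0, -1.0, 14.0] [54.18 -0.09 13.99]
wrist -23 [(8, 0.0), (14, 0.0), (20, 53.0), (26, 0.0), (32, 1.0), (38, 24.0), (44, 24.0), (50, 24.0), (56, 24.0), (62, 24.0), (68, 24.0), (74, 24.0), (80, 24.0), (86, 24.0), (92, 24.0), (98, 1.0), (104, 0.0), (110, 0.0), (116, 0.0), (122, 0.0), (128, 0.0), (134, 0.0), (140, 0.0), (146, 0.0), (152, 0.0), (158, 0.0), (164, 0.0)]
wrist 17 [(8, 0.0), (14, 0.0), (20, 1.0), (26, 0.0), (32, 1.0), (38, 24.0), (44, 24.0), (50, 24.0), (56, 24.0), (62, 24.0), (68, 24.0), (74, 24.0), (80, 24.0), (86, 24.0), (92, 24.0), (98, 0.0), (104, 0.0), (110, 0.0), (116, 0.0), (122, 0.0), (128, 0.0), (134, 0.0), (140, 0.0), (146, 5.0), (152, 10.0), (158, 1.0), (164, 0.0)]
```

Call:
step_arm:
  motion:
    - {"claw": 0, "tx": 0.4, "ty": 0, "tz": 0.1, "twist": 0}
    - {"claw": 0, "tx": 0.48, "ty": 0, "tz": 0.12, "twist": 0}
    - {"claw": 0, "tx": 0.48, "ty": 0, "tz": 0.12, "twist": 0}
    - {"claw": 0, "tx": 0.48, "ty": 0, "tz": 0.12, "twist": 0}
    - {"claw": 0, "tx": 0.48, "ty": 0, "tz": 0.12, "twist": 0}
    - {"claw": 0, "tx": 0.48, "ty": 0, "tz": 0.12, "twist": 0}
    - {"claw": 0, "tx": 0.48, "ty": 0, "tz": 0.12, "twist": 0}
    - {"claw": 0, "tx": 0.48, "ty": 0, "tz": 0.12, "twist": 0}
    - {"claw": 0, "tx": 0.4, "ty": 0, "tz": 0.1, "twist": 0}
    - {"claw": 0, "tx": 0.29, "ty": 0, "tz": 0.07, "twist": 0}

```text
time: 19.05
eef_pos: [600.8, -43.3, 70.6]
tcp_rot: [0.001, 0.085, 0.996, 0.0]
wrist_force: [5.3, 0.1, 0.6]
grip_width: -0.1
gripper_force: 2.6
```

Call:
step_arm:
  motion:
    - {"claw": 0, "tx": 0.29, "ty": 0, "tz": 0.07, "twist": 0}
    - {"claw": 0, "tx": 0.29, "ty": 0, "tz": 0.07, "twist": 0}
    - {"claw": 0, "tx": 0.29, "ty": 0, "tz": 0.07, "twist": 0}
    - {"claw": 0, "tx": 0.19, "ty": 0, "tz": 0.05, "twist": 0}
    - {"claw": 0, "tx": 0.19, "ty": 0, "tz": 0.05, "twist": 0}

```text
time: 19.55
eef_pos: [587.8, -41.3, 67.1]
tcp_rot: [0.0, 0.085, 0.996, -0.0]
wrist_force: [3.5, -0.3, 0.9]
grip_width: 0.4
gripper_force: 2.1
```

```bash
python3 ch.py 130 -1 14; python3 prof.py | grep wrist
```

```text
t 19.55 tip chute [82.56 -1.08 14.52] F chute [-3.58 -0.3   0.03] grip 0.4443990243021693 tool move to [130.0, -1.0, 14.0] [45.91 -0.11 11.96]
wrist -23 [(68, 0.0), (74, 0.0), (80, 53.0), (86, 0.0), (92, 24.0), (98, 24.0), (104, 24.0), (110, 24.0), (116, 24.0), (122, 24.0), (128, 24.0), (134, 24.0), (140, 24.0), (146, 24.0), (152, 24.0), (158, 0.0), (164, 0.0), (170, 0.0), (176, 0.0), (182, 0.0), (188, 0.0), (194, 0.0), (200, 0.0), (206, 0.0), (212, 0.0), (218, 0.0), (224, 0.0)]
wrist 17 [(62, 0.0), (68, 0.0), (74, 0.0), (80, 1.0), (86, 0.0), (92, 23.0), (98, 24.0), (104, 24.0), (110, 24.0), (116, 24.0), (122, 24.0), (128, 24.0), (134, 24.0), (140, 24.0), (146, 24.0), (152, 24.0), (158, 0.0), (164, 0.0), (170, 0.0), (176, 0.0), (182, 0.0), (188, 0.0), (194, 0.0), (200, 0.0), (206, 0.0), (212, 0.0), (218, 0.0), (224, 0.0)]
```

Call:
step_arm:
  motion:
    - {"claw": 0, "tx": 0.29, "ty": 0, "tz": 0.07, "twist": 0}
    - {"claw": 0, "tx": 0.39, "ty": 0, "tz": 0.1, "twist": 0}
    - {"claw": 0, "tx": 0.48, "ty": 0, "tz": 0.12, "twist": 0}
    - {"claw": 0, "tx": 0.48, "ty": 0, "tz": 0.12, "twist": 0}
    - {"claw": 0, "tx": 0.48, "ty": 0, "tz": 0.12, "twist": 0}
    - {"claw": 0, "tx": 0.48, "ty": 0, "tz": 0.12, "twist": 0}
    - {"claw": 0, "tx": 0.39, "ty": 0, "tz": 0.1, "twist": 0}
    - {"claw": 0, "tx": 0.29, "ty": 0, "tz": 0.07, "twist": 0}
    - {"claw": 0, "tx": 0.19, "ty": 0, "tz": 0.05, "twist": 0}

```text
time: 20.6
eef_pos: [553.2, -35.1, 58.2]
tcp_rot: [-0.0, 0.085, 0.996, 0.0]
wrist_force: [4.0, 1.3, 1.7]
grip_width: -0.0
gripper_force: 1.5
```

```bash
python3 ch.py 140 -1 14; python3 prof.py | grep wrist
```

```text
t 20.6 tip chute [118.76  -1.33  14.41] F chute [-4.02 -1.97  0.77] grip -0.04943425866040807 tool move to [140.0, -1.0, 14.0] [20.51 -0.34  5.54]
wrist -23 [(104, 0.0), (110, 0.0), (116, 53.0), (122, 0.0), (128, 24.0), (134, 24.0), (140, 24.0), (146, 24.0), (152, 24.0), (158, 24.0), (164, 24.0), (170, 24.0), (176, 24.0), (182, 24.0), (188, 24.0), (194, 0.0), (200, 0.0), (206, 0.0), (212, 0.0), (218, 0.0), (224, 0.0)]
wrist 17 [(104, 0.0), (110, 0.0), (116, 1.0), (122, 0.0), (128, 23.0), (134, 24.0), (140, 24.0), (146, 24.0), (152, 24.0), (158, 24.0), (164, 24.0), (170, 24.0), (176, 24.0), (182, 24.0), (188, 24.0), (194, 0.0), (200, 0.0), (206, 0.0), (212, 0.0), (218, 0.0), (224, 0.0)]
```

Call:
step_arm:
  motion:
    - {"claw": 0, "tx": 0.29, "ty": -0.03, "tz": 0.08, "twist": 0}
    - {"claw": 0, "tx": 0.29, "ty": 0, "tz": 0.08, "twist": 0}
    - {"claw": 0, "tx": 0.29, "ty": 0, "tz": 0.08, "twist": 0}
    - {"claw": 0, "tx": 0.29, "ty": 0, "tz": 0.08, "twist": 0}
    - {"claw": 0, "tx": 0.19, "ty": 0, "tz": 0.05, "twist": 0}

```text
time: 21.25
eef_pos: [540.1, -33.4, 54.7]
tcp_rot: [0.0, 0.085, 0.996, -0.0]
wrist_force: [3.9, 0.5, 0.9]
grip_width: 0.0
gripper_force: 1.7
```

Call:
step_arm:
  motion:
    - {"claw": 0, "tx": 0.19, "ty": 0, "tz": 0.05, "twist": 0}
    - {"claw": 0, "tx": 0.19, "ty": 0, "tz": 0.05, "twist": 0}
    - {"claw": 0, "tx": 0.1, "ty": 0, "tz": 0.02, "twist": 0}

```text
time: 21.55
eef_pos: [535.4, -32.6, 53.5]
tcp_rot: [0.0, 0.085, 0.996, -0.0]
wrist_force: [4.0, 0.6, 2.1]
grip_width: 0.1
gripper_force: 1.8
```

```bash
python3 ch.py 145 -1 14
```

```text
t 21.55 tip chute [137.33  -0.8   14.21] F chute [-4.2  -1.29  1.1 ] grip 0.08384681245996274 tool move to [145.0, -1.0, 14.0] [7.39 0.19 2.05]
```

Call:
step_arm:
  motion:
    - {"claw": 0, "tx": 0.1, "ty": 0, "tz": 0.025, "twist": 0}
    - {"claw": 0, "tx": 0.1, "ty": 0, "tz": 0.025, "twist": 0}
    - {"claw": 0, "tx": 0.1, "ty": 0, "tz": 0.025, "twist": 0}

```text
time: 21.85
eef_pos: [532.6, -32.1, 52.7]
tcp_rot: [0.0, 0.085, 0.996, 0.0]
wrist_force: [3.7, 1.1, 1.9]
grip_width: -0.1
gripper_force: 2.0
```

Call:
step_arm:
  motion:
    - {"claw": 0, "tx": 0.1, "ty": 0, "tz": 0.025, "twist": 0}
    - {"claw": 0, "tx": 0.1, "ty": 0, "tz": 0.025, "twist": 0}

```text
time: 22.05
eef_pos: [530.6, -31.8, 52.2]
tcp_rot: [0.0, 0.085, 0.996, -0.0]
wrist_force: [3.6, 1.8, 2.5]
grip_width: 0.0
gripper_force: 2.1
```

Call:
step_arm:
  motion:
    - {"claw": 0, "tx": 0.1, "ty": 0, "tz": 0.025, "twist": 0}
    - {"claw": 0, "tx": 0, "ty": 0, "tz": 0, "twist": 0}

```text
time: 22.25
eef_pos: [529.4, -31.5, 51.9]
tcp_rot: [-0.0, 0.085, 0.996, 0.0]
wrist_force: [3.4, 1.4, 2.7]
grip_width: -0.1
gripper_force: 1.8
```

Call:
step_arm:
  motion:
    - {"claw": 0, "tx": 0.1, "ty": 0, "tz": 0.025, "twist": 0}
    - {"claw": 0, "tx": 0.1, "ty": 0, "tz": 0.025, "twist": 0}

```text
time: 22.45
eef_pos: [527.6, -31.3, 51.4]
tcp_rot: [0.0, 0.085, 0.996, 0.0]
wrist_force: [4.1, 1.2, 2.5]
grip_width: -0.1
gripper_force: 2.2
```

Call:
step_arm:
  motion:
    - {"claw": 0, "tx": 0.1, "ty": 0, "tz": 0.025, "twist": 0}
    - {"claw": 0, "tx": 0, "ty": 0, "tz": 0, "twist": 0}

```text
time: 22.65
eef_pos: [526.9, -31.1, 51.3]
tcp_rot: [0.001, 0.085, 0.996, -0.0]
wrist_force: [5.5, 1.4, 3.6]
grip_width: 0.1
gripper_force: 2.6
```

```bash
python3 ch.py 147 -1 14; python3 prof.py | grep wrist
```

```text
t 22.65 tip chute [146.29  -0.81  14.16] F chute [-5.91 -2.32  2.2 ] grip 0.11549708197280031 tool move to [147.0, -1.0, 14.0] [0.65 0.19 0.32]
wrist -23 [(128, 0.0), (134, 0.0), (140, 1.0), (146, 1.0), (152, 0.0), (158, 24.0), (164, 24.0), (170, 24.0), (176, 24.0), (182, 24.0), (188, 24.0), (194, 24.0), (200, 24.0), (206, 24.0), (212, 24.0), (218, 24.0), (224, 0.0)]
wrist 17 [(128, 0.0), (134, 0.0), (140, 1.0), (146, 0.0), (152, 0.0), (158, 24.0), (164, 24.0), (170, 24.0), (176, 24.0), (182, 24.0), (188, 24.0), (194, 24.0), (200, 24.0), (206, 24.0), (212, 24.0), (218, 24.0), (224, 0.0)]
```

The stop has been felt (force rising from 4 to 6 N). From here I'll go in 1 mm steps and watch the pawl.

Call:
step_arm:
  motion:
    - {"claw": 0, "tx": 0.1, "ty": 0, "tz": 0.025, "twist": 0}
    - {"claw": 0, "tx": 0, "ty": 0, "tz": 0, "twist": 0}

```text
time: 23.0
eef_pos: [526.1, -31.0, 51.2]
tcp_rot: [0.001, 0.085, 0.996, -0.0]
wrist_force: [5.9, -0.1, 2.9]
grip_width: -0.1
gripper_force: 3.1
```

Call:
step_arm:
  motion:
    - {"claw": 0, "tx": 0.1, "ty": 0, "tz": 0.025, "twist": 0}
    - {"claw": 0, "tx": 0, "ty": 0, "tz": 0, "twist": 0}

```text
time: 23.2
eef_pos: [525.4, -30.9, 51.0]
tcp_rot: [0.001, 0.085, 0.996, -0.0]
wrist_force: [6.8, 0.3, 1.9]
grip_width: 0.0
gripper_force: 3.5
```

```bash
cat > pawl.py <<'E'
from ch import *
st([150,-1,14])
c=shot('wrist'); B=(cloud(c).reshape(-1,3)-o)@A
for x in range(128,170,5):
    m=(abs(B[:,0]-x)<2.5)&(B[:,1]>12)&(B[:,1]<26)&(B[:,2]>5)&(B[:,2]<16); print((x,int(m.sum()),round(float(B[m,1].min()),1) if m.any() else None),end=' ')
m=(abs(B[:,1])<24)&(abs(B[:,2]-24)<3)&(B[:,0]>140); print('\ncarrier x range',np.percentile(B[m,0],[1,99]))
E
python3 pawl.py
```

```text
t 23.2 tip chute [147.83  -0.84  14.19] F chute [-6.88 -1.39  0.26] grip 0.03951650311349931 tool move to [150, -1, 14] [2.06 0.16 0.71]
(128, 0, None) (133, 0, None) (138, 1, 26.0) (143, 31, 25.5) (148, 34, 25.1) (153, 35, 24.5) (158, 7, 24.5) (163, 0, None) (168, 0, None) 
carrier x range [152.6  232.92]
```

Call:
step_arm:
  motion:
    - {"claw": 0, "tx": 0.1, "ty": 0, "tz": 0.025, "twist": 0}
    - {"claw": 0, "tx": 0, "ty": 0, "tz": 0, "twist": 0}

```text
time: 23.45
eef_pos: [524.6, -30.8, 50.8]
tcp_rot: [0.001, 0.085, 0.996, -0.0]
wrist_force: [7.8, 0.6, 2.0]
grip_width: -0.1
gripper_force: 3.8
```

Call:
step_arm:
  motion:
    - {"claw": 0, "tx": 0.08, "ty": 0, "tz": 0.02, "twist": 0}
    - {"claw": 0, "tx": 0, "ty": 0, "tz": 0, "twist": 0}

```text
time: 23.65
eef_pos: [523.8, -31.0, 50.6]
tcp_rot: [0.001, 0.085, 0.996, -0.0]
wrist_force: [7.7, -0.0, 3.1]
grip_width: -0.1
gripper_force: 3.8
```

```bash
python3 pawl.py
```

```text
t 23.65 tip chute [149.4   -0.42  14.18] F chute [-8.11 -1.3   1.2 ] grip -0.10975626915650773 tool move to [150, -1, 14] [0.54 0.58 0.32]
(128, 0, None) (133, 5, 24.6) (138, 29, 23.2) (143, 35, 21.9) (148, 40, 20.3) (153, 33, 18.9) (158, 21, 18.2) (163, 0, None) (168, 0, None) 
carrier x range [154.19 232.89]
```

The pawl has snapped out behind the rear (its tip moved from y 24.5 to 18.2). Retreating up the chute, then lifting.

Call:
step_arm:
  motion:
    - {"claw": 0, "tx": -0.2, "ty": 0, "tz": -0.05, "twist": 0}
    - {"claw": 0, "tx": -0.3, "ty": 0.1, "tz": -0.08, "twist": 0}
    - {"claw": 0, "tx": -0.6, "ty": 0.1, "tz": -0.15, "twist": 0}
    - {"claw": 0, "tx": -0.9, "ty": 0, "tz": -0.3, "twist": 0}
    - {"claw": 0, "tx": -0.6, "ty": 0, "tz": -1, "twist": 0}
    - {"claw": 0, "tx": 0, "ty": 0, "tz": -2.5, "twist": 0}
    - {"claw": 0, "tx": 0, "ty": 0, "tz": -3.5, "twist": 0}
    - {"claw": 0, "tx": 0, "ty": 0, "tz": -3, "twist": 0}
    - {"claw": 0, "tx": 0, "ty": 0, "tz": -1.5, "twist": 0}
    - {"claw": 0, "tx": 0, "ty": 0, "tz": -0.5, "twist": 0}

```text
time: 24.7
eef_pos: [549.8, -33.0, 178.4]
tcp_rot: [0.002, 0.085, 0.996, -0.0]
wrist_force: [0.2, 0.2, -0.0]
grip_width: -0.1
gripper_force: 0.0
```

```bash
python3 pawl.py; python3 prof.py | grep wrist; python3 - <<'E'
from car import *
c=shot('top');P=cloud(c).reshape(-1,3)
for n,x,y in (('purple',597,154),('round',427,272),('bottle',777,168)):
    m=(np.hypot(P[:,0]-x,P[:,1]-y)<40)&(P[:,2]>45); print(n,P[m].mean(0))
E
```

```text
t 24.7 tip chute [ 93.29  -2.85 131.91] F chute [-0.18 -0.24 -0.08] grip -0.09555913946540888 tool move to [150, -1, 14] [ 26.94  -1.89 128.03]
(128, 0, None) (133, 7, 24.9) (138, 13, 23.4) (143, 16, 22.1) (148, 21, 20.4) (153, 16, 18.9) (158, 28, 12.5) (163, 0, None) (168, 0, None) 
carrier x range [158.85 287.66]
wrist -23 [(74, 0.0), (80, 0.0), (86, 0.0), (92, 0.0), (98, 0.0), (104, 0.0), (110, 0.0), (116, 0.0), (122, 0.0), (128, 0.0), (134, 1.0), (140, 0.0), (146, 0.0), (152, 0.0), (158, 11.0), (164, 24.0), (170, 24.0), (176, 24.0), (182, 24.0), (188, 24.0), (194, 24.0), (200, 24.0), (206, 24.0), (212, 24.0), (218, 24.0), (224, 1.0)]
wrist 17 [(74, 0.0), (80, 1.0), (86, 0.0), (92, 0.0), (98, 0.0), (104, 0.0), (110, 0.0), (116, 0.0), (122, 0.0), (128, 0.0), (134, 0.0), (140, 0.0), (146, 1.0), (152, 14.0), (158, 17.0), (164, 24.0), (170, 24.0), (176, 24.0), (182, 24.0), (188, 24.0), (194, 24.0), (200, 24.0), (206, 24.0), (212, 24.0), (218, 24.0), (224, 1.0)]
purple [598.12 153.84  58.09]
round [431.58 272.47  57.27]
bottle [766.33 166.57 138.87]
```

```bash
python3 -c "
from h import *
print(job.sign_off())"
```

```text
the job is handed in; nothing more can be done
None
```

The oblong carrier is fully home: nose on the sprung stop, pawl snapped out behind it, at about 8 N peak push. The other carriers and the bottle were not touched, and the job was handed in at about 25 s.

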